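# Seal brass blanks in an airtight tub

## Task

Put the polished brass blanks away airtight: draw each one up out of the slotted rack and stand it in a slot of its own in the blue tub, then lay the lid on the tub and press it down gently, point by point around its edge, until the orange seal is fully home all the way round. Do not force the lid down all at once, and leave the other things on the bench where they are.

Things in the scene. Friction and masses are not known exactly. Their poses are not given: they have to be found in the camera images.
- tub: Blue airtight storage tub fixed to the bench, 230 (its x) x 92 (y) x 70 mm high outside, walls 8 mm, floor 4 mm. Origin: centre of its underside; x along its length, z up. The rim (70 mm above the origin) is the hard stop for the lid.
- insert (a point): Centre of the floor of the tub's white insert, 4 mm above the tub's origin. Five slots cross the tub (along its y) at the tub's x = -76, -38, 0, 38, 76 mm: 9 mm wide, bottom at this point's height, straight sides 18 mm high, then 45 degree roof-shaped lead-ins whose ridges, midway between slots, stand 32 mm above this point. One blank fits a slot.
- rim (a point): Centre of the tub's mouth, at rim height (70 mm). The orange seal on the rim is six pieces, each sinking straight down under about 10 N and staying down (no spring): four corner pieces at the tub's x = +-105, y = +-42 mm, proud of the rim by 6 mm; two middle pieces on the long sides at x = 0, y = +-42 mm, proud by 3 mm.
- lid: Loose stiff lid, about 0.18 kg: clear plate 246 (its x) x 108 (y) x 4 mm, with a blue flared skirt 14 mm down that fits round the tub's rim with 3 to 6 mm play; goes on either way round. Origin: centre of the plate's underside, z up; starts right way up on the bench. Laid on the proud seal its origin is 76 mm above the tub's origin; fully home, 70 mm.
- handle (a point): Centre of the top of the lid's black bar handle, 34 mm above the lid's origin: 70 mm along the lid's x, 16 mm wide (y), 30 mm tall. The stiff lid rocks when pressed: about 12 N right above a corner piece of the seal sinks that piece alone; a middle piece gives only once both corners of its long side are home.
- rack: White and green slotted rack fixed to the bench, 183 (its x) x 68 (y) x 30 mm high. Origin: centre of its underside, z up. Five slots along its y at x = -76, -38, 0, 38, 76 mm, 7 mm wide, 24 mm deep, bottom 6 mm above the origin; the upper 36 mm of a blank stands free above it. Three to five of the slots are filled.
- blank0: Brass blank plate, 5 mm thick (its x), 56 mm wide (y), 60 mm tall (z), 0.14 kg. Origin: centre of its lower edge face; it stands upright in a rack slot at the start, its thickness along the rack's x. May be absent.
- blank1: Brass blank plate, 5 mm thick (its x), 56 mm wide (y), 60 mm tall (z), 0.14 kg. Origin: centre of its lower edge face; it stands upright in a rack slot at the start, its thickness along the rack's x. May be absent.
- blank2: Brass blank plate, 5 mm thick (its x), 56 mm wide (y), 60 mm tall (z), 0.14 kg. Origin: centre of its lower edge face; it stands upright in a rack slot at the start, its thickness along the rack's x. May be absent.
- blank3: Brass blank plate, 5 mm thick (its x), 56 mm wide (y), 60 mm tall (z), 0.14 kg. Origin: centre of its lower edge face; it stands upright in a rack slot at the start, its thickness along the rack's x. May be absent.
- blank4: Brass blank plate, 5 mm thick (its x), 56 mm wide (y), 60 mm tall (z), 0.14 kg. Origin: centre of its lower edge face; it stands upright in a rack slot at the start, its thickness along the rack's x. May be absent.
- corner0 (a joint): Sunk depth (m) of the seal's corner piece at the tub's x = +105, y = +42 mm: 0 proud, 0.006 home level with the rim.
- corner1 (a joint): Sunk depth (m) of the seal's corner piece at the tub's x = +105, y = -42 mm: 0 proud, 0.006 home level with the rim.
- corner2 (a joint): Sunk depth (m) of the seal's corner piece at the tub's x = -105, y = +42 mm: 0 proud, 0.006 home level with the rim.
- corner3 (a joint): Sunk depth (m) of the seal's corner piece at the tub's x = -105, y = -42 mm: 0 proud, 0.006 home level with the rim.
- middle0 (a joint): Sunk depth (m) of the seal's middle piece at the tub's x = 0, y = +42 mm: 0 proud, 0.003 home level with the rim.
- middle1 (a joint): Sunk depth (m) of the seal's middle piece at the tub's x = 0, y = -42 mm: 0 proud, 0.003 home level with the rim.
- screwdriver: Bystander: red aluminium screwdriver lying on the bench, 125 mm long, origin under its middle. Leave alone.
- cup: Bystander: white ceramic cup, 72 mm across, 70 mm tall, origin at the centre of its underside. Leave alone.
- blower: Bystander: grey silicone blower standing upright, 56 mm across, 95 mm tall, origin at the centre of its underside. Leave alone.
There are look-alikes about, which are no part of the job. Leave any black look-alike of the blank2 alone. What is shaped like the blank1 but pink is not meant.

How it is judged:
By the outcome, as a careful person would: the job done as asked, in the order asked, and still so for the second after the job is handed in, with the robot touching nothing.
Of blank0, blank1, blank2, blank3, blank4 only 3 to 5 are there at a start; the rules pass over those that are not, and their reading is None.
At some moment in a run one of lid may be knocked a few centimetres aside while the robot is not near it.
It also fails if it takes over 210 s, if anything falls off the work surface, if the arm or the gripper's body presses on something with over 40 N, if the wrist force passes 120 N, or if a joint passes its speed limit or range.

## Robot

A 7-joint arm with a two-finger parallel gripper is mounted at the origin on the work surface. World frame = base frame: x ahead of the robot, y to its left, z up, the work surface at z = 0. Lengths are in mm, angles in rad, forces in N, time in s.
With the tool pointing down it reaches from about 400 to 875 mm from the base axis. Payload 4.4 kg.
Tool frame: the origin (TCP) lies at the very end of the fingers, on their centre line; the grasp point (between the pads) lies 19 mm behind it (r.hold_point_z is the distance from the TCP to the grasp point, in mm); z points along the fingers, y is the line along which they close (so a half turn about z gives the same grasp; the last joint's range is limited). The gripper opens to 85 mm and grips with 20 to 120 N. Pads are 22 mm wide; open, the fingers measure 114 mm over their backs; the gripper's body (76 mm by 85 mm) begins 54 mm behind the grasp point. The pads swing forward as they close: fully open they stand 13 mm farther back than shut.
Start: joints at [1.272, 0.628, 0.038, 1.517, -0.027, 0.996, -0.02], TCP at [149.984, -632.473, 231.313] pointing down, gripper open.
Joint ranges: [-3.06, 3.06], [-0.37, 2.12], [-1.25, 1.32], [0.18, 2.47], [-1.1, 4.24], [0.23, 1.98], [-2.94, 2.94]. Speed limits (rad/s): [2.57, 2.57, 3.14, 3.14, 3.14, 3.14, 3.14].

## Interface

Orientations are given as a unit quaternion [x, y, z, w].
In Python, from plant import telemetry, capture, get_calibration, r gives the robot as it stands.
- The arm moves only by the tool step_arm, never from a script. Its argument "moves" is a list of rows, each an object with "slide": the shift along the tool's x, y, z in mm, a list of three; "rotation": the turn, a rotation vector about the tool's x, y, z in degrees, a list of three. A call has 1 to 12 rows; each row shifts and turns the commanded pose from where the row before left it, along the tool's axes as they then stand; what a row does not reach is not made up. A row lasts 1/10 s, in which the tool goes at most 50 mm and 8.59 degrees, less where a joint would pass 70% of its speed; a pose out of reach is approached as far as the arm can. A call is refused whole if a number of a shift passes 50 or a number of a turn 8.59, either way. A call with a gripper value outside its range is refused whole. "fingers" is the closure, from 0 (fully open) to 1 (shut), set as the call begins (left out, the last holds). The fingers move at their own pace and stop on an object; "squeeze" is the grip in N (left out, the last holds). Time passes only in rows, so rows that do not move let the fingers close. It gives the time, the measured TCP pose, the force, the opening and the grip force at its end, in the units of the state.
- telemetry.observe(): the state, without advancing time (a new reading comes with each control period).
- capture(name): name is "scene" or "side" or "wrist"; returns the picture (400x640x3 uint8, red, green, blue); there is no depth.
- get_calibration(name): a dict with "camera_matrix" (3x3 intrinsics, pixels), "R" (3x3) and "t" (3): a world point X has camera coordinates R X + t. Camera axes: x right, y down, z forward; pixel columns grow to the right and rows downward; lengths in mm; the calibration is good to about 2 mm. A picture is of the moment at which its call begins: read the wrist's pose just before it. get_calibration takes no time and is no camera call; for the wrist camera it gives the pose at the moment of the call.
- r.close_job(): hands the job in; it is judged then, once.
The state is a dict: "time_s": time; "qpos": joint angles; "qvel": joint speeds; "tau": joint torques, N m; "position": TCP position; "tool_rot": TCP orientation; "wrist_force": force on the tool from outside, world axes, zero at the start; "wrist_torque": the same for the moment, N m; "gripper_width": finger opening in mm; "grip_force": force on a finger pad.
Only numpy, scipy, OpenCV 4.12 (cv2) and the standard library are available. Lean on these libraries where they do the work, as an engineer would, in place of code of your own. Each camera call takes 0.05 s, during which the arm holds its last target. There are 200 camera calls.

## Working session

There is one attempt and no reset: what is moved stays moved. The work goes in short steps, Python scripts to look and compute and a tool call to move; the robot and the scene stay as the last step left them, time stands still between calls to the robot, and variables do not carry over. Pictures are saved under pics/ and viewed, at most 14 in all, crops included, and the job is handed in when it is done.

Besides the shell and the picture viewer there is one more tool, called by a JSON object that holds its "name" and its "arguments". step_arm: Moves the arm, as the interface text tells. Its arguments: {"type":"object","properties":{"moves":{"type":"array"},"fingers":{"type":"number"},"squeeze":{"type":"number"}},"required":["moves"]}

```bash
mkdir -p pics; ls; python3 - <<'E'
from plant import telemetry,capture,get_calibration,r
import cv2,numpy as np
for n in("scene","side","wrist"):
    im=capture(n); cv2.imwrite(f"pics/{n}0.png",im[:,:,::-1]); c=get_calibration(n)
    np.savez(f"pics/{n}0.npz",im=im,K=c["camera_matrix"],R=c["R"],t=c["t"])
    R=np.array(c["R"]);print(n,-R.T@np.array(c["t"]),R[2],np.array(c["camera_matrix"])[0,0])
a=cv2.imread("pics/scene0.png");b=cv2.imread("pics/side0.png")
print(telemetry.observe())
E
```

```text
pics
scene [1200.72080709  -68.44213945  741.95725091] [-0.68335065  0.01231082 -0.72998653] 399.29236180629556
side [ 340.61717079 -701.25619814  511.09474828] [ 0.26401828  0.79344791 -0.54839288] 405.76285616241597
wrist [ 219.93474334 -616.95306716  372.76865975] [-0.27455899 -0.06484928 -0.95938101] 315.76821691963124
{'time_s': 0.15, 'qpos': array([ 1.27219883,  0.62916313,  0.03843565,  1.51811222, -0.02701615,
        0.99631389, -0.01999166]), 'qvel': array([-6.46135728e-04, -3.93556397e-03, -9.21287778e-05, -4.27866259e-03,
       -6.93941142e-04,  1.55054643e-03, -1.56552647e-04]), 'tau': array([ 2.02906929e-03, -5.63796151e+01,  1.22798324e+00, -1.93650520e+01,
        1.11486393e-02,  7.38147850e-03,  1.66731184e-05]), 'position': array([ 149.89117042, -631.99922079,  230.58935243]), 'tool_rot': array([ 9.93232432e-01,  1.16141246e-01, -7.96136849e-05, -7.35504842e-04]), 'wrist_force': array([-0.15778711, -0.73808708,  0.26849318]), 'wrist_torque': array([-0.04710685, -0.03195356, -0.02093031]), 'grip_force': 0.0, 'gripper_width': 85.44268577197852}
```

View pics/scene0.png

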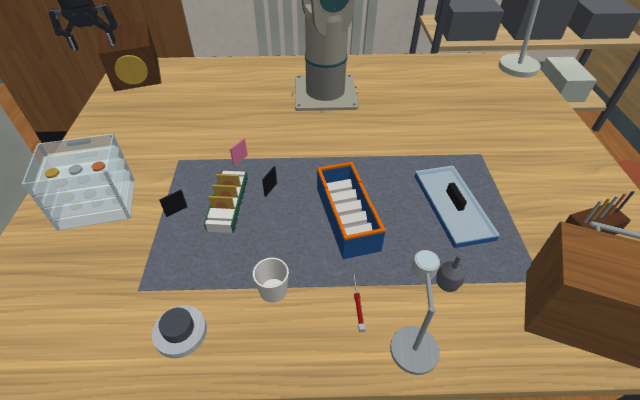

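View pics/side0.png

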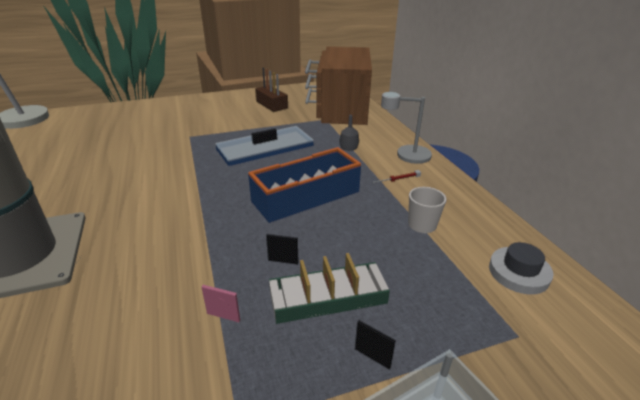

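The scene image shows the rack at (227,200) with three brass blanks in it. It also shows black plates at (173,203) and (270,181), a pink plate at (239,152), the tub at (350,210), and the lid at (456,205) with its handle at (456,196). Only the brass plates standing in the rack match the description. I'll measure these and confirm with a crop.

```bash
cat > h.py <<'E'
import numpy as np,cv2
def load(n): d=np.load(f"pics/{n}.npz");return d["im"],d["K"],d["R"],d["t"]
def snap(n,name):
    from plant import capture,get_calibration
    c=get_calibration(n);im=capture(n);np.savez(f"pics/{name}.npz",im=im,K=c["camera_matrix"],R=c["R"],t=c["t"])
    cv2.imwrite(f"pics/{name}.png",im[:,:,::-1]);return load(name)
def ray(uv,K,R,t,z):
    uv=np.asarray(uv,float).reshape(-1,2);d=np.c_[uv,np.ones(len(uv))]@np.linalg.inv(K).T@R
    o=-R.T@t;return o+d*((z-o[2])/d[:,2])[:,None]
def proj(X,K,R,t):
    c=np.atleast_2d(X)@R.T+t;c=c@K.T;return c[:,:2]/c[:,2:]
def hsv(im): return cv2.cvtColor(im,cv2.COLOR_RGB2HSV)
def big(m):
    n,l,s,c=cv2.connectedComponentsWithStats(m.astype(np.uint8),connectivity=8);k=1+np.argmax(s[1:,4]);return l==k,s[k]
def rect(m,cam,z):
    p=np.argwhere(m)[:,::-1];X=ray(p,*cam,z)[:,:2].astype(np.float32);return cv2.minAreaRect(X)
E
python3 - <<'E'
from h import *
for n in("scene0","side0"):
    im,*cam=load(n);H=hsv(im)
    org,s=big((H[...,0]>5)&(H[...,0]<14)&(H[...,1]>200)&(H[...,2]>120));print(n,"orange",s,rect(org,cam,74))
    br=(H[...,0]>15)&(H[...,0]<30)&(H[...,1]>130)&(H[...,2]>60)
    br=br.astype(np.uint8);roi=(slice(165,215),slice(200,260)) if n=="scene0" else (slice(245,310),slice(290,370))
    k,l,st,c=cv2.connectedComponentsWithStats(br[roi])
    for i in range(1,k):
        if st[i,4]>15: print("brass",st[i],c[i]+[roi[1].start,roi[0].start])
    gr=(H[...,0]>40)&(H[...,0]<85)&(H[...,1]>80);x0=np.zeros_like(gr);x0[150:330,190:400]=gr[150:330,190:400]
    g,s=big(x0);print("green",s,rect(g,cam,30))
    lb=(H[...,0]>95)&(H[...,0]<115)&(H[...,1]>60)&(H[...,2]>120)
    l0=np.zeros_like(lb);
    if n=="scene0": l0[:,405:505]=lb[:,405:505]
    else: l0[120:165,205:325]=lb[120:165,205:325]
    l,s=big(l0);print("lid",s,rect(l,cam,14))
a=cv2.imread("pics/scene0.png")[130:260,140:270];b=cv2.imread("pics/side0.png")[220:370,200:400]
c=cv2.imread("pics/scene0.png")[150:260,300:510]
out=np.zeros((600,800,3),np.uint8)
A=cv2.resize(a,(390,390));B=cv2.resize(b,(400,300));C=cv2.resize(c,(400,210))
out[:390,:390]=A;out[:300,400:]=B;out[310:520,400:]=C;cv2.imwrite("pics/crop1.png",out)
E
```

```text
scene0 orange [321 170   1   2   2] ((470.90374755859375, -33.186622619628906), (3.6513803005218506, 0.0), 177.77227783203125)
brass [  9   9  31  35 586] [224.10238908 190.22696246]
green [231 173  16  60 212] ((525.1825561523438, -235.3488311767578), (10.937676429748535, 197.76100158691406), 84.6263656616211)
lid [455 235  44   9  71] ((648.06005859375, 317.14898681640625), (4.604272365570068, 104.31524658203125), 9.893471717834473)Traceback (most recent call last):
  File "<stdin>", line 4, in <module>
  File "h.py", line 14, in big
    n,l,s,c=cv2.connectedComponentsWithStats(m.astype(np.uint8),connectivity=8);k=1+np.argmax(s[1:,4]);return l==k,s[k]
                                                                                    ~~~~~~~~~^^^^^^^^^
    return _wrapfunc(a, 'argmax', axis=axis, out=out, **kwds)
    return bound(*args, **kwds)
ValueError: attempt to get argmax of an empty sequence
```

```bash
python3 - <<'E'
from h import *
im,*cam=load("scene0");H=hsv(im)
print("orange px",H[170,319],H[168,340],H[235,365],"lid",H[240,470],H[200,440],"brass",H[190,226],"green",H[200,240])
org,s=big((H[...,0]<16)&(H[...,1]>170)&(H[...,2]>150)&(np.arange(640)[None]>310)&(np.arange(640)[None]<390)&(np.arange(400)[:,None]<250));print(s,rect(org,cam,74))
a=cv2.imread("pics/scene0.png")[130:260,140:270];b=cv2.imread("pics/side0.png")[220:370,200:400]
c=cv2.imread("pics/scene0.png")[150:260,300:510]
out=np.zeros((600,800,3),np.uint8)
out[:390,:390]=cv2.resize(a,(390,390));out[:300,400:]=cv2.resize(b,(400,300));out[310:520,400:]=cv2.resize(c,(400,210));cv2.imwrite("pics/crop1.png",out)
for nm,uv,z in(("rack",(227,200),30),("lidhandle",(456,196),48),("tub",(350,208),70),("cup",(271,275),35),("blower",(451,270),40),("blk1",(173,203),20),("blk2",(270,181),20),("pink",(239,152),20),("lidcorners",[(416,172),(447,167),(496,236),(467,243)],14)): print(nm,ray(uv,*cam,z).round())
E
```

```text
orange px [ 14 243 216] [108 149  89] [ 15 237 142] lid [104  64 163] [100  29 183] brass [ 21 160 105] green [ 78 116  66]
[318 162  67  77 593] ((561.9502563476562, 26.716651916503906), (231.156005859375, 91.54988098144531), 12.757015228271484)
rack [[ 523. -266.   30.]]
lidhandle [[543. 289.  48.]]
tub [[594.  28.  70.]]
cup [[ 745. -147.   35.]]
blower [[746. 226.  40.]]
blk1 [[ 520. -401.   20.]]
blk2 [[ 448. -165.   20.]]
pink [[ 328. -257.   20.]]
lidcorners [[419. 224.  14.]
 [402. 312.  14.]
 [640. 364.  14.]
 [658. 292.  14.]]
```

View pics/crop1.png

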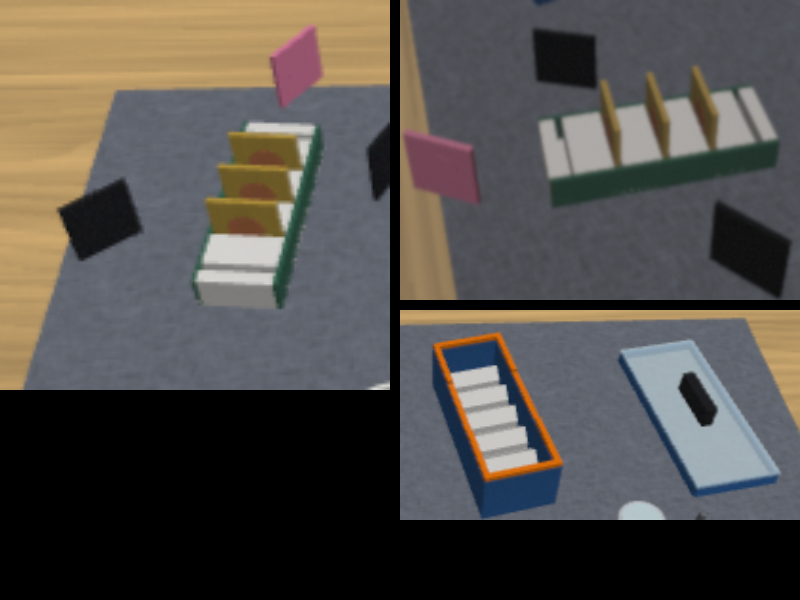

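The crop confirms three brass blanks in the rack, in about slots -38, 0 and 38. The black and pink plates stand outside the rack and stay where they are. The tub measures 231 x 91.5 mm, which matches the given size. I'll turn the tool, then look at the rack from above.

{"name": "step_arm", "arguments": {"moves": [{"slide":[0,0,-10],"rotation":[0,0,-8.2]},{"slide":[0,0,-10],"rotation":[0,0,-8.2]},{"slide":[0,0,-10],"rotation":[0,0,-8.2]},{"slide":[0,0,-10],"rotation":[0,0,-8.2]},{"slide":[0,0,-10],"rotation":[0,0,-8.2]},{"slide":[0,0,-10],"rotation":[0,0,-8.2]},{"slide":[0,0,-10],"rotation":[0,0,-8.2]},{"slide":[0,0,0],"rotation":[0,0,-8.2]},{"slide":[0,0,0],"rotation":[0,0,-8.2]},{"slide":[0,0,0],"rotation":[0,0,-8.2]},{"slide":[0,0,0],"rotation":[0,0,0]}], "fingers": 0.7, "squeeze": 40}}

```text
time_s: 1.25
position: [149.7, -632.3, 300.8]
tool_rot: [0.673, 0.739, 0.0, -0.0]
wrist_force: [0.2, 0.2, 0.5]
gripper_width: 25.7
grip_force: 0.0
```

{"name": "step_arm", "arguments": {"moves": [{"slide":[30,34,4]},{"slide":[30,34,4]},{"slide":[30,34,4]},{"slide":[30,34,4]},{"slide":[30,34,4]},{"slide":[30,34,4]},{"slide":[30,34,4]},{"slide":[30,34,4]},{"slide":[30,34,4]},{"slide":[30,34,4]},{"slide":[30,34,4]},{"slide":[29,31,0]}]}}

```text
schema error: expected keys slide, rotation
```

{"name": "step_arm", "arguments": {"moves": [{"slide":[0,0,0]},{"slide":[0,0,0]},{"slide":[0,0,0]}]}}

```text
schema error: expected keys slide, rotation
```

```bash
python3 - <<'E'
from h import *
from plant import telemetry
print(telemetry.observe()["position"])
snap("wrist","w1")
E
```

```text
[ 149.70625347 -632.29102434  300.84935478]
```

View pics/w1.png

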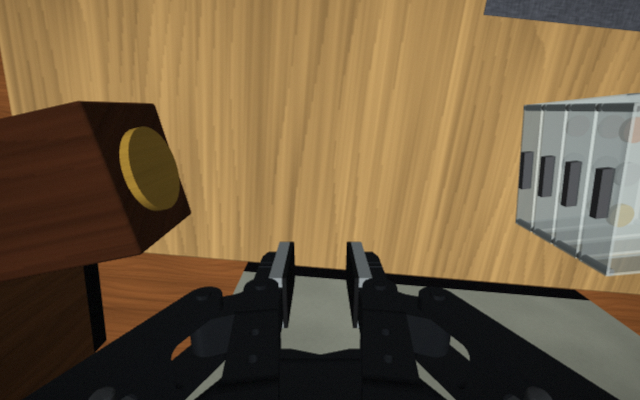

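That picture shows only wood, the wooden box and the case at right (570,190), with the fingers at (320,270). I'm resending the move with both keys in every row.

{"name": "step_arm", "arguments": {"moves": [{"slide":[24,33,4],"rotation":[0,0,0]},{"slide":[24,33,4],"rotation":[0,0,0]},{"slide":[24,33,4],"rotation":[0,0,0]},{"slide":[24,33,4],"rotation":[0,0,0]},{"slide":[24,33,4],"rotation":[0,0,0]},{"slide":[24,33,4],"rotation":[0,0,0]},{"slide":[24,33,4],"rotation":[0,0,0]},{"slide":[24,33,4],"rotation":[0,0,0]},{"slide":[24,33,4],"rotation":[0,0,0]},{"slide":[24,33,4],"rotation":[0,0,0]},{"slide":[24,33,4],"rotation":[0,0,0]},{"slide":[24,33,4],"rotation":[0,0,0]}]}}

```text
time_s: 2.5
position: [518.5, -307.8, 253.1]
tool_rot: [0.675, 0.738, -0.0, 0.0]
wrist_force: [0.2, -0.6, 0.2]
gripper_width: 25.6
grip_force: 0.0
```

{"name": "step_arm", "arguments": {"moves": [{"slide":[0,0,0],"rotation":[0,0,0]},{"slide":[0,0,0],"rotation":[0,0,0]},{"slide":[0,0,0],"rotation":[0,0,0]}]}}

```text
time_s: 2.8
position: [516.5, -310.1, 253.2]
tool_rot: [0.675, 0.738, -0.001, -0.0]
wrist_force: [0.5, -0.0, -0.2]
gripper_width: 25.4
grip_force: 0.0
```

```bash
python3 - <<'E'
from h import *
from plant import telemetry
print(telemetry.observe()["position"])
snap("wrist","w2")
E
```

```text
[ 516.51055076 -310.08221958  253.17570877]
```

View pics/w2.png

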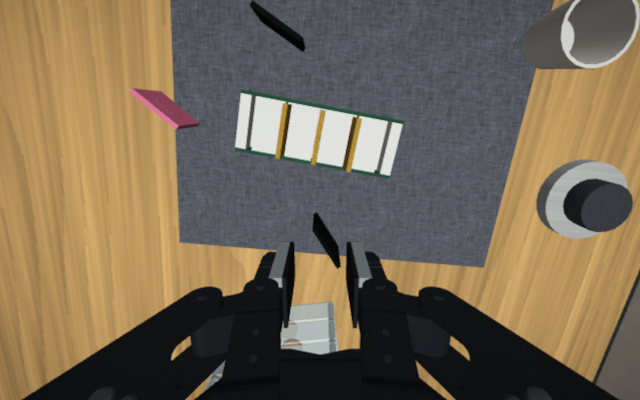

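The wrist view shows the rack at (318,135) with brass blanks at (282,130), (318,137) and (352,145), and empty end slots at (250,122) and (385,148). Now I'll measure them.

```bash
cat > rack.py <<'E'
from h import *
def rackm(n):
    im,*cam=load(n);H=hsv(im)
    roi=np.zeros(im.shape[:2],bool);roi[80:190,220:415]=1
    ng=~((H[...,1]<90)&(H[...,2]<130))&roi   # not mat
    m,s=big(cv2.morphologyEx(ng.astype(np.uint8),cv2.MORPH_CLOSE,np.ones((5,5))));print(s,"outline z30",rect(m,cam,30))
    w=(H[...,1]<60)&(H[...,2]>150)&roi
    print("white",rect(w,cam,30))
    br=(H[...,0]>12)&(H[...,0]<30)&(H[...,1]>120)&(H[...,2]>110)&roi
    k,l,st,c=cv2.connectedComponentsWithStats(br.astype(np.uint8))
    for i in range(1,k):
        if st[i,4]>25: print("blank",st[i,4],rect(l==i,cam,66))
rackm("w2")
E
python3 rack.py
```

```text
[ 235   90  168   88 9747] outline z30 ((510.09979248046875, -270.82440185546875), (67.99020385742188, 184.153076171875), 84.62892150878906)
white ((510.0625305175781, -270.4187927246094), (60.422447204589844, 183.70228576660156), 84.71441650390625)
blank 264 ((472.7068786621094, -266.9854736328125), (55.29412078857422, 5.120651721954346), 84.27759552001953)
blank 222 ((509.97454833984375, -269.965576171875), (55.3619270324707, 4.851649284362793), 85.00476837158203)
blank 255 ((547.3564453125, -274.1586608886719), (55.1332893371582, 5.035062789916992), 85.07157897949219)
```

{"name": "step_arm", "arguments": {"moves": [{"slide":[0,0,0],"rotation":[0,0,5.2]},{"slide":[0,0,0],"rotation":[0,0,5.2]},{"slide":[19.4,13.8,20],"rotation":[0,0,0]},{"slide":[19.4,13.8,20],"rotation":[0,0,0]},{"slide":[0,0,30],"rotation":[0,0,0]},{"slide":[0,0,30],"rotation":[0,0,0]},{"slide":[0,0,30],"rotation":[0,0,0]},{"slide":[0,0,0],"rotation":[0,0,0]},{"slide":[0,0,0],"rotation":[0,0,0]},{"slide":[0,0,0],"rotation":[0,0,0]}]}}

```text
time_s: 3.85
position: [549.3, -273.8, 125.2]
tool_rot: [0.738, 0.675, 0.001, 0.001]
wrist_force: [-0.3, -0.3, 0.9]
gripper_width: 25.3
grip_force: 0.0
```

```bash
cat > st.py <<'E'
from plant import telemetry
from scipy.spatial.transform import Rotation as Ro
import numpy as np,sys
np.set_printoptions(precision=2,suppress=True)
o=telemetry.observe();R=Ro.from_quat(o["tool_rot"]).as_matrix();p=o["position"]
print(o["time_s"],p,"yaw x",np.degrees(np.arctan2(R[1,0],R[0,0])),"z",R[:,2],"F",o["wrist_force"],"w",o["gripper_width"])
if len(sys.argv)>3:
    print("tool delta",R.T@(np.array([float(a) for a in sys.argv[1:4]])-p))
E
python3 st.py 547.5 -274 42
```

```text
3.85 [ 549.32 -273.77  125.18] yaw x 84.85772514143413 z [ 0. -0. -1.] F [-0.32 -0.28  0.89] w 25.313040302177022
tool delta [-0.3  -2.04 83.17]
```

{"name": "step_arm", "arguments": {"moves": [{"slide":[0,-1.8,20],"rotation":[0,0,0]},{"slide":[0,0,20],"rotation":[0,0,0]},{"slide":[0,0,20],"rotation":[0,0,0]},{"slide":[0,0,13],"rotation":[0,0,0]},{"slide":[0,0,10],"rotation":[0,0,0]},{"slide":[0,0,0],"rotation":[0,0,0]},{"slide":[0,0,0],"rotation":[0,0,0]}]}}

```text
time_s: 4.55
position: [547.2, -272.7, 41.0]
tool_rot: [0.738, 0.675, 0.0, 0.001]
wrist_force: [0.1, -0.2, 0.3]
gripper_width: 25.7
grip_force: 0.0
```

{"name": "step_arm", "arguments": {"moves": [{"slide":[0,0,0],"rotation":[0,0,0]},{"slide":[0,0,0],"rotation":[0,0,0]},{"slide":[0,0,0],"rotation":[0,0,0]},{"slide":[0,0,0],"rotation":[0,0,0]},{"slide":[0,0,0],"rotation":[0,0,0]}], "fingers": 1, "squeeze": 50}}

```text
time_s: 5.05
position: [547.5, -272.8, 41.4]
tool_rot: [0.738, 0.675, 0.0, 0.001]
wrist_force: [-0.8, 0.3, 6.6]
gripper_width: 3.8
grip_force: 50.4
```

```bash
python3 st.py
```

```text
5.05 [ 547.5  -272.83   41.36] yaw x 84.93798648599106 z [ 0. -0. -1.] F [-0.84  0.29  6.58] w 3.8427641629680807
```

{"name": "step_arm", "arguments": {"moves": [{"slide":[0,0,-10],"rotation":[0,0,0]},{"slide":[0,0,-15],"rotation":[0,0,0]},{"slide":[0,0,-25],"rotation":[0,0,0]},{"slide":[0,0,-30],"rotation":[0,0,0]},{"slide":[0,0,-30],"rotation":[0,0,0]},{"slide":[0,0,-30],"rotation":[0,0,0]},{"slide":[0,0,-30],"rotation":[0,0,0]},{"slide":[0,0,0],"rotation":[0,0,-6]},{"slide":[0,0,0],"rotation":[0,0,-6]},{"slide":[0,0,0],"rotation":[0,0,-6]},{"slide":[0,0,0],"rotation":[0,0,0]},{"slide":[0,0,0],"rotation":[0,0,0]}]}}

```text
time_s: 6.25
position: [546.0, -272.6, 210.8]
tool_rot: [0.624, 0.781, -0.0, -0.0]
wrist_force: [-0.3, -0.7, -0.3]
gripper_width: 4.2
grip_force: 49.5
```

```bash
python3 st.py 573 -28 212
```

```text
6.25 [ 546.   -272.58  210.75] yaw x 102.78805543502887 z [-0. -0. -1.] F [-0.25 -0.73 -0.33] w 4.179572370398423
tool delta [232.54  80.47  -1.27]
```

{"name": "step_arm", "arguments": {"moves": [{"slide":[23,8,0],"rotation":[0,0,0]},{"slide":[23,8,0],"rotation":[0,0,0]},{"slide":[23,8,0],"rotation":[0,0,0]},{"slide":[23,8,0],"rotation":[0,0,0]},{"slide":[23,8,0],"rotation":[0,0,0]},{"slide":[23,8,0],"rotation":[0,0,0]},{"slide":[23,8,0],"rotation":[0,0,0]},{"slide":[23,8,0],"rotation":[0,0,0]},{"slide":[23,8,0],"rotation":[0,0,0]},{"slide":[23,8,0],"rotation":[0,0,0]},{"slide":[0,0,0],"rotation":[0,0,0]},{"slide":[0,0,0],"rotation":[0,0,0]}]}}

```text
time_s: 7.45
position: [572.9, -30.3, 210.5]
tool_rot: [0.623, 0.782, -0.0, 0.0]
wrist_force: [-0.2, -0.8, -1.2]
gripper_width: 3.9
grip_force: 49.4
```

```bash
python3 - <<'E'
from h import *
im,*cam=snap("wrist","w3");H=hsv(im)
m,s=big((H[...,0]<17)&(H[...,1]>170)&(H[...,2]>120)&(np.arange(400)[:,None]<260))
for z in(70,73,76): print(s,z,rect(m,cam,z))
E
python3 st.py
```

```text
[ 372   67   95  110 2353] 70 ((642.2794189453125, 43.76490020751953), (73.81910705566406, 92.25318145751953), 12.858503341674805)
[ 372   67   95  110 2353] 73 ((641.3745727539062, 43.70866394042969), (73.0355224609375, 91.27389526367188), 12.858481407165527)
[ 372   67   95  110 2353] 76 ((640.4696655273438, 43.652381896972656), (72.25186157226562, 90.2945556640625), 12.858500480651855)
7.5 [572.8  -31.44 210.33] yaw x 102.85229529254138 z [-0. -0. -1.] F [-0.71 -0.28 -1.93] w 4.192995092349627
```

View pics/w3.png

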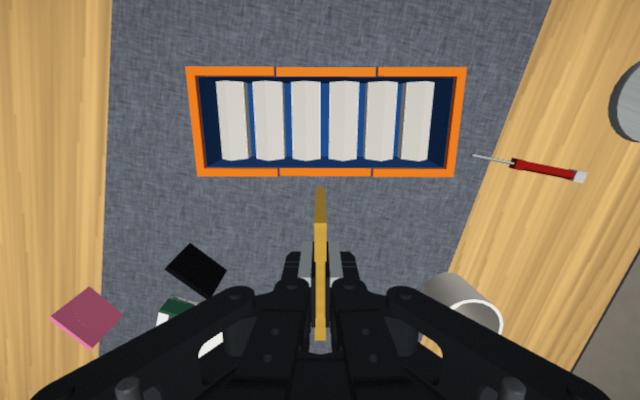

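```bash
python3 - <<'E'
from h import *
im,*cam=load("w3");H=hsv(im)
m=(H[...,0]<17)&(H[...,1]>200)&(H[...,2]>180);m[:55]=0;m[190:]=0;m[:,:170]=0;m[:,480:]=0
for z in(73,76): print(z,rect(m,cam,z))
# slots: blue strips between white at several rows, at z=10
c=np.array((0,0.))
w=(H[...,1]<60)&(H[...,2]>130)
for row in(100,120,140):
    xs=np.where(w[row,205:445])[0]+205;g=np.where(np.diff(xs)>3)[0]
    uv=[((xs[i]+xs[i+1])/2,row) for i in g];print(row,[(xs[i],xs[i+1]) for i in g]);print(ray(uv,*cam,18)[:,:2].round(1).tolist())
E
```

```text
73 ((564.4503173828125, 26.101032257080078), (230.22105407714844, 90.55770874023438), 12.711127281188965)
76 ((564.370849609375, 26.233699798583984), (227.75091552734375, 89.58607482910156), 12.711127281188965)
100 [(np.int64(244), np.int64(253)), (np.int64(282), np.int64(291)), (np.int64(320), np.int64(329)), (np.int64(358), np.int64(367)), (np.int64(396), np.int64(405))]
[[485.0, 29.2], [522.4, 37.8], [559.8, 46.4], [597.2, 55.0], [634.5, 63.6]]
120 [(np.int64(245), np.int64(254)), (np.int64(283), np.int64(292)), (np.int64(320), np.int64(329)), (np.int64(357), np.int64(366)), (np.int64(394), np.int64(404))]
[[489.2, 10.1], [527.2, 18.8], [564.2, 27.4], [601.3, 35.9], [638.8, 44.5]]
140 [(np.int64(247), np.int64(256)), (np.int64(283), np.int64(292)), (np.int64(320), np.int64(329)), (np.int64(356), np.int64(365)), (np.int64(393), np.int64(402))]
[[494.5, -9.5], [531.2, -1.1], [568.9, 7.6], [605.5, 16.1], [643.2, 24.7]]
```

The view shows the tub's orange rim spanning (188–466, 68–178) with five empty slots. The held blank is at (321,260). The tub centre comes out at (564.2,26.3) with yaw 12.8°.

```bash
python3 st.py 601.3 34.7 120
```

```text
7.5 [572.8  -31.44 210.33] yaw x 102.85229529254138 z [-0. -0. -1.] F [-0.71 -0.28 -1.93] w 4.192995092349627
tool delta [58.24 42.57 90.24]
```

{"name": "step_arm", "arguments": {"moves": [{"slide":[20,14,10],"rotation":[0,0,0]},{"slide":[19,14,20],"rotation":[0,0,0]},{"slide":[19,14,20],"rotation":[0,0,0]},{"slide":[0,0,20],"rotation":[0,0,0]},{"slide":[0,0,20],"rotation":[0,0,0]},{"slide":[0,0,0],"rotation":[0,0,0]},{"slide":[0,0,0],"rotation":[0,0,0]},{"slide":[0,0,0],"rotation":[0,0,0]}]}}

```text
time_s: 8.3
position: [601.9, 34.7, 121.5]
tool_rot: [0.624, 0.782, 0.001, 0.001]
wrist_force: [1.1, 0.4, -1.6]
gripper_width: 3.8
grip_force: 49.4
```

```bash
python3 st.py 601.3 34.7 41
```

```text
8.3 [601.91  34.72 121.51] yaw x 102.84823393554552 z [ 0. -0. -1.] F [ 1.06  0.36 -1.57] w 3.797114693744755
tool delta [ 0.16 -0.76 80.51]
```

{"name": "step_arm", "arguments": {"moves": [{"slide":[0,-0.6,20],"rotation":[0,0,0]},{"slide":[0,0,18],"rotation":[0,0,0]},{"slide":[0,0,15],"rotation":[0,0,0]},{"slide":[0,0,10],"rotation":[0,0,0]},{"slide":[0,0,10],"rotation":[0,0,0]},{"slide":[0,0,7],"rotation":[0,0,0]},{"slide":[0,0,0],"rotation":[0,0,0]},{"slide":[0,0,0],"rotation":[0,0,0]}]}}

```text
time_s: 9.1
position: [600.7, 35.5, 40.5]
tool_rot: [0.623, 0.782, 0.0, 0.0]
wrist_force: [1.0, 0.5, -1.3]
gripper_width: 3.9
grip_force: 49.5
```

{"name": "step_arm", "arguments": {"moves": [{"slide":[0,0,0.6],"rotation":[0,0,0]},{"slide":[0,0,0],"rotation":[0,0,0]},{"slide":[0,0,0],"rotation":[0,0,0]},{"slide":[0,0,0],"rotation":[0,0,0]}], "fingers": 0.7}}

```text
time_s: 9.5
position: [600.6, 35.4, 40.0]
tool_rot: [0.623, 0.782, 0.0, 0.0]
wrist_force: [-0.2, -0.9, -0.3]
gripper_width: 25.6
grip_force: 0.0
```

{"name": "step_arm", "arguments": {"moves": [{"slide":[0,0,-15],"rotation":[0,0,0]},{"slide":[0,0,-25],"rotation":[0,0,0]},{"slide":[0,0,-30],"rotation":[0,0,0]},{"slide":[0,0,-30],"rotation":[0,0,0]},{"slide":[0,0,-20],"rotation":[0,0,0]},{"slide":[0,0,0],"rotation":[0,0,0]},{"slide":[0,0,0],"rotation":[0,0,6]},{"slide":[0,0,0],"rotation":[0,0,6]},{"slide":[0,0,0],"rotation":[0,0,6]},{"slide":[0,0,0],"rotation":[0,0,0]},{"slide":[0,0,0],"rotation":[0,0,0]}]}}

```text
time_s: 10.6
position: [600.1, 35.4, 159.5]
tool_rot: [0.737, 0.676, -0.0, -0.0]
wrist_force: [-0.1, 0.7, 0.4]
gripper_width: 25.7
grip_force: 0.0
```

```bash
python3 st.py 510 -270.4 130
```

```text
10.6 [600.11  35.42 159.54] yaw x 85.09181129791509 z [-0. -0. -1.] F [-0.06  0.74  0.43] w 25.696642000712483
tool delta [-312.4   -63.6    29.66]
```

{"name": "step_arm", "arguments": {"moves": [{"slide":[-31.2,-6.4,0],"rotation":[0,0,0]},{"slide":[-31.2,-6.4,0],"rotation":[0,0,0]},{"slide":[-31.2,-6.4,0],"rotation":[0,0,0]},{"slide":[-31.2,-6.4,0],"rotation":[0,0,0]},{"slide":[-31.2,-6.4,0],"rotation":[0,0,0]},{"slide":[-31.2,-6.4,0],"rotation":[0,0,0]},{"slide":[-31.2,-6.4,0],"rotation":[0,0,0]},{"slide":[-31.2,-6.4,10],"rotation":[0,0,0]},{"slide":[-31.2,-6.4,10],"rotation":[0,0,0]},{"slide":[-31.2,-6.4,10],"rotation":[0,0,0]},{"slide":[0,0,0],"rotation":[0,0,0]},{"slide":[0,0,0],"rotation":[0,0,0]}]}}

```text
time_s: 11.8
position: [508.5, -270.4, 129.3]
tool_rot: [0.738, 0.675, 0.0, -0.0]
wrist_force: [0.1, 1.4, -0.3]
gripper_width: 25.7
grip_force: 0.0
```

{"name": "step_arm", "arguments": {"moves": [{"slide":[0,0,0],"rotation":[0,0,0]}]}}

```text
time_s: 11.9
position: [509.8, -268.5, 129.9]
tool_rot: [0.737, 0.676, 0.001, -0.0]
wrist_force: [0.1, 0.3, 0.7]
gripper_width: 25.7
grip_force: 0.0
```

```bash
python3 st.py 510 -270.4 41
```

```text
11.9 [ 509.82 -268.52  129.91] yaw x 85.06731375738663 z [ 0.  0. -1.] F [0.11 0.34 0.71] w 25.654591112588754
tool delta [-1.96  0.28 88.91]
```

{"name": "step_arm", "arguments": {"moves": [{"slide":[-1,0,20],"rotation":[0,0,0.3]},{"slide":[0,0,25],"rotation":[0,0,0]},{"slide":[0,0,20],"rotation":[0,0,0]},{"slide":[0,0,13],"rotation":[0,0,0]},{"slide":[0,0,11],"rotation":[0,0,0]},{"slide":[0,0,0],"rotation":[0,0,0]},{"slide":[0,0,0],"rotation":[0,0,0]}]}}

```text
time_s: 12.6
position: [509.6, -270.6, 41.2]
tool_rot: [0.739, 0.673, 0.0, 0.0]
wrist_force: [0.3, 0.3, -0.4]
gripper_width: 25.6
grip_force: 0.0
```

{"name": "step_arm", "arguments": {"moves": [{"slide":[0,0,0],"rotation":[0,0,0]},{"slide":[0,0,0],"rotation":[0,0,0]},{"slide":[0,0,0],"rotation":[0,0,0]},{"slide":[0,0,0],"rotation":[0,0,0]},{"slide":[0,0,0],"rotation":[0,0,0]}], "fingers": 1, "squeeze": 50}}

```text
time_s: 13.1
position: [509.7, -271.1, 41.7]
tool_rot: [0.739, 0.673, 0.0, 0.001]
wrist_force: [-1.0, -0.5, 5.8]
gripper_width: 4.1
grip_force: 50.3
```

{"name": "step_arm", "arguments": {"moves": [{"slide":[0,0,-10],"rotation":[0,0,0]},{"slide":[0,0,-15],"rotation":[0,0,0]},{"slide":[0,0,-25],"rotation":[0,0,0]},{"slide":[0,0,-25],"rotation":[0,0,0]},{"slide":[0,0,-25],"rotation":[0,0,0]},{"slide":[0,0,-20],"rotation":[0,0,0]},{"slide":[0,0,0],"rotation":[0,0,0]},{"slide":[0,0,0],"rotation":[0,0,-6]},{"slide":[0,0,0],"rotation":[0,0,-6]},{"slide":[0,0,0],"rotation":[0,0,-6]},{"slide":[0,0,0],"rotation":[0,0,0]},{"slide":[0,0,0],"rotation":[0,0,0]}]}}

```text
time_s: 14.3
position: [508.5, -270.7, 160.3]
tool_rot: [0.626, 0.78, -0.0, -0.001]
wrist_force: [-0.9, 0.4, -2.2]
gripper_width: 4.1
grip_force: 49.3
```

```bash
python3 st.py 564.2 26.3 130
```

```text
14.3 [ 508.48 -270.7   160.26] yaw x 102.48759022118757 z [-0.  0. -1.] F [-0.93  0.43 -2.2 ] w 4.145072436293356
tool delta [277.9  118.65  30.39]
```

{"name": "step_arm", "arguments": {"moves": [{"slide":[27.8,11.9,0],"rotation":[0,0,0]},{"slide":[27.8,11.9,0],"rotation":[0,0,0]},{"slide":[27.8,11.9,0],"rotation":[0,0,0]},{"slide":[27.8,11.9,0],"rotation":[0,0,0]},{"slide":[27.8,11.9,0],"rotation":[0,0,0]},{"slide":[27.8,11.9,0],"rotation":[0,0,0]},{"slide":[27.8,11.9,0],"rotation":[0,0,0]},{"slide":[27.8,11.9,0],"rotation":[0,0,0]},{"slide":[27.8,11.9,10],"rotation":[0,0,0]},{"slide":[27.7,11.7,20],"rotation":[0,0,0]},{"slide":[0,0,0],"rotation":[0,0,-0.3]},{"slide":[0,0,0],"rotation":[0,0,0]}]}}

```text
time_s: 15.5
position: [563.6, 27.0, 130.1]
tool_rot: [0.623, 0.782, -0.001, -0.0]
wrist_force: [-0.5, -0.9, -1.5]
gripper_width: 4.0
grip_force: 49.2
```

{"name": "step_arm", "arguments": {"moves": [{"slide":[0,0,0],"rotation":[0,0,0]},{"slide":[0,0,0],"rotation":[0,0,0]}]}}

```text
time_s: 15.7
position: [564.4, 24.7, 131.1]
tool_rot: [0.624, 0.781, -0.0, 0.001]
wrist_force: [-0.0, -0.4, -0.9]
gripper_width: 4.3
grip_force: 49.2
```

```bash
python3 st.py 564.2 26.3 40.6
```

```text
15.7 [564.39  24.7  131.11] yaw x 102.77170710168453 z [ 0. -0. -1.] F [-0.01 -0.36 -0.86] w 4.29698630064303
tool delta [ 1.7   0.14 90.5 ]
```

{"name": "step_arm", "arguments": {"moves": [{"slide":[0.8,0,20],"rotation":[0,0,0]},{"slide":[0,0,25],"rotation":[0,0,0]},{"slide":[0,0,18],"rotation":[0,0,0]},{"slide":[0,0,10],"rotation":[0,0,0]},{"slide":[0,0,10],"rotation":[0,0,0]},{"slide":[0,0,7.5],"rotation":[0,0,0]},{"slide":[0,0,0],"rotation":[0,0,0]},{"slide":[0,0,0],"rotation":[0,0,0]}]}}

```text
time_s: 16.5
position: [564.4, 27.1, 40.5]
tool_rot: [0.623, 0.782, 0.0, 0.0]
wrist_force: [0.0, 0.3, -0.9]
gripper_width: 4.1
grip_force: 49.3
```

{"name": "step_arm", "arguments": {"moves": [{"slide":[0,0,0.4],"rotation":[0,0,0]},{"slide":[0,0,0],"rotation":[0,0,0]},{"slide":[0,0,0],"rotation":[0,0,0]},{"slide":[0,0,0],"rotation":[0,0,0]}], "fingers": 0.7}}

```text
time_s: 16.9
position: [564.2, 27.2, 40.0]
tool_rot: [0.623, 0.782, 0.0, 0.0]
wrist_force: [0.3, 0.5, 0.2]
gripper_width: 25.7
grip_force: 0.0
```

{"name": "step_arm", "arguments": {"moves": [{"slide":[0,0,-15],"rotation":[0,0,0]},{"slide":[0,0,-25],"rotation":[0,0,0]},{"slide":[0,0,-30],"rotation":[0,0,0]},{"slide":[0,0,-30],"rotation":[0,0,0]},{"slide":[0,0,-20],"rotation":[0,0,0]},{"slide":[0,0,0],"rotation":[0,0,0]},{"slide":[0,0,0],"rotation":[0,0,6]},{"slide":[0,0,0],"rotation":[0,0,6]},{"slide":[0,0,0],"rotation":[0,0,6]},{"slide":[0,0,0],"rotation":[0,0,0]},{"slide":[0,0,0],"rotation":[0,0,0]}]}}

```text
time_s: 18.0
position: [563.7, 27.2, 159.7]
tool_rot: [0.737, 0.676, -0.0, -0.0]
wrist_force: [-0.3, -0.2, 0.4]
gripper_width: 25.5
grip_force: 0.0
```

```bash
python3 st.py 472.5 -267 130
```

```text
18.0 [563.69  27.24 159.66] yaw x 85.09621495287264 z [-0. -0. -1.] F [-0.3  -0.22  0.39] w 25.488938106422538
tool delta [-300.95  -65.69   29.77]
```

{"name": "step_arm", "arguments": {"moves": [{"slide":[-30.1,-6.6,0],"rotation":[0,0,0]},{"slide":[-30.1,-6.6,0],"rotation":[0,0,0]},{"slide":[-30.1,-6.6,0],"rotation":[0,0,0]},{"slide":[-30.1,-6.6,0],"rotation":[0,0,0]},{"slide":[-30.1,-6.6,0],"rotation":[0,0,0]},{"slide":[-30.1,-6.6,0],"rotation":[0,0,0]},{"slide":[-30.1,-6.6,0],"rotation":[0,0,0]},{"slide":[-30.1,-6.6,10],"rotation":[0,0,0]},{"slide":[-30.1,-6.6,10],"rotation":[0,0,0]},{"slide":[-30.1,-6.4,10],"rotation":[0,0,0.3]},{"slide":[0,0,0],"rotation":[0,0,0]},{"slide":[0,0,0],"rotation":[0,0,0]}]}}

```text
time_s: 19.2
position: [471.4, -267.2, 129.4]
tool_rot: [0.74, 0.673, 0.0, -0.0]
wrist_force: [0.3, 1.6, 0.9]
gripper_width: 25.6
grip_force: 0.0
```

{"name": "step_arm", "arguments": {"moves": [{"slide":[0,0,0],"rotation":[0,0,0]},{"slide":[0,0,0],"rotation":[0,0,0]}]}}

```text
time_s: 19.4
position: [472.8, -265.5, 130.2]
tool_rot: [0.738, 0.674, 0.001, 0.0]
wrist_force: [-0.5, -0.1, 0.4]
gripper_width: 25.6
grip_force: 0.0
```

```bash
python3 st.py 472.5 -267 41
```

```text
19.4 [ 472.76 -265.48  130.18] yaw x 84.79922624420172 z [ 0.  0. -1.] F [-0.52 -0.07  0.4 ] w 25.603992390816675
tool delta [-1.59 -0.2  89.18]
```

{"name": "step_arm", "arguments": {"moves": [{"slide":[-1,0,20],"rotation":[0,0,0]},{"slide":[0,0,25],"rotation":[0,0,0]},{"slide":[0,0,20],"rotation":[0,0,0]},{"slide":[0,0,13],"rotation":[0,0,0]},{"slide":[0,0,11],"rotation":[0,0,0]},{"slide":[0,0,0],"rotation":[0,0,0]},{"slide":[0,0,0],"rotation":[0,0,0]}]}}

```text
time_s: 20.1
position: [472.2, -267.8, 41.2]
tool_rot: [0.739, 0.673, 0.0, 0.0]
wrist_force: [-0.4, 0.2, 0.7]
gripper_width: 25.5
grip_force: 0.0
```

{"name": "step_arm", "arguments": {"moves": [{"slide":[0,0,0],"rotation":[0,0,0]},{"slide":[0,0,0],"rotation":[0,0,0]},{"slide":[0,0,0],"rotation":[0,0,0]},{"slide":[0,0,0],"rotation":[0,0,0]},{"slide":[0,0,0],"rotation":[0,0,0]}], "fingers": 1, "squeeze": 50}}

```text
time_s: 20.6
position: [472.5, -268.2, 41.7]
tool_rot: [0.739, 0.673, 0.0, 0.001]
wrist_force: [-1.4, -0.4, 7.1]
gripper_width: 3.8
grip_force: 50.3
```

{"name": "step_arm", "arguments": {"moves": [{"slide":[0,0,-10],"rotation":[0,0,0]},{"slide":[0,0,-15],"rotation":[0,0,0]},{"slide":[0,0,-25],"rotation":[0,0,0]},{"slide":[0,0,-25],"rotation":[0,0,0]},{"slide":[0,0,-25],"rotation":[0,0,0]},{"slide":[0,0,-20],"rotation":[0,0,0]},{"slide":[0,0,0],"rotation":[0,0,0]},{"slide":[0,0,0],"rotation":[0,0,-6]},{"slide":[0,0,0],"rotation":[0,0,-6]},{"slide":[0,0,0],"rotation":[0,0,-6]},{"slide":[0,0,0],"rotation":[0,0,0]},{"slide":[0,0,0],"rotation":[0,0,0]}]}}

```text
time_s: 21.8
position: [471.2, -267.7, 160.1]
tool_rot: [0.626, 0.78, -0.0, -0.001]
wrist_force: [1.0, 0.1, -1.5]
gripper_width: 4.2
grip_force: 49.2
```

```bash
python3 st.py 527.2 17.9 130
```

```text
21.8 [ 471.19 -267.72  160.12] yaw x 102.48440285018356 z [-0.  0. -1.] F [ 0.98  0.1  -1.49] w 4.152277258870745
tool delta [266.73 116.46  30.29]
```

{"name": "step_arm", "arguments": {"moves": [{"slide":[26.7,11.6,0],"rotation":[0,0,0]},{"slide":[26.7,11.6,0],"rotation":[0,0,0]},{"slide":[26.7,11.6,0],"rotation":[0,0,0]},{"slide":[26.7,11.6,0],"rotation":[0,0,0]},{"slide":[26.7,11.6,0],"rotation":[0,0,0]},{"slide":[26.7,11.6,0],"rotation":[0,0,0]},{"slide":[26.7,11.6,0],"rotation":[0,0,0]},{"slide":[26.7,11.6,0],"rotation":[0,0,0]},{"slide":[26.7,11.6,10],"rotation":[0,0,0]},{"slide":[26.7,12,20],"rotation":[0,0,0]},{"slide":[0,0,0],"rotation":[0,0,-0.3]},{"slide":[0,0,0],"rotation":[0,0,0]}]}}

```text
time_s: 23.0
position: [526.4, 18.8, 130.2]
tool_rot: [0.623, 0.782, -0.001, -0.001]
wrist_force: [0.7, -0.9, -1.3]
gripper_width: 4.3
grip_force: 49.1
```

{"name": "step_arm", "arguments": {"moves": [{"slide":[0,0,0],"rotation":[0,0,0]},{"slide":[0,0,0],"rotation":[0,0,0]}]}}

```text
time_s: 23.2
position: [527.1, 16.7, 131.2]
tool_rot: [0.624, 0.781, -0.0, 0.0]
wrist_force: [-0.6, -0.3, -0.9]
gripper_width: 4.1
grip_force: 49.1
```

```bash
python3 st.py 527.2 17.9 40.6
```

```text
23.2 [527.09  16.66 131.16] yaw x 102.78205948181945 z [ 0. -0. -1.] F [-0.64 -0.25 -0.87] w 4.054507930477883
tool delta [ 1.27  0.35 90.56]
```

{"name": "step_arm", "arguments": {"moves": [{"slide":[0.6,0.2,20],"rotation":[0,0,0]},{"slide":[0,0,25],"rotation":[0,0,0]},{"slide":[0,0,18],"rotation":[0,0,0]},{"slide":[0,0,10],"rotation":[0,0,0]},{"slide":[0,0,10],"rotation":[0,0,0]},{"slide":[0,0,7.5],"rotation":[0,0,0]},{"slide":[0,0,0],"rotation":[0,0,0]},{"slide":[0,0,0],"rotation":[0,0,0]}]}}

```text
time_s: 24.0
position: [527.4, 18.8, 40.6]
tool_rot: [0.623, 0.782, 0.0, 0.0]
wrist_force: [0.3, 0.6, -1.4]
gripper_width: 3.9
grip_force: 49.3
```

{"name": "step_arm", "arguments": {"moves": [{"slide":[0,0,0.4],"rotation":[0,0,0]},{"slide":[0,0,0],"rotation":[0,0,0]},{"slide":[0,0,0],"rotation":[0,0,0]},{"slide":[0,0,0],"rotation":[0,0,0]}], "fingers": 0.7}}

```text
time_s: 24.4
position: [527.2, 18.8, 40.1]
tool_rot: [0.623, 0.782, 0.0, 0.0]
wrist_force: [-0.1, 0.1, 0.0]
gripper_width: 25.8
grip_force: 0.0
```

{"name": "step_arm", "arguments": {"moves": [{"slide":[0,0,-15],"rotation":[0,0,0]},{"slide":[0,0,-25],"rotation":[0,0,0]},{"slide":[0,0,-30],"rotation":[0,0,0]},{"slide":[0,0,-35],"rotation":[0,0,0]},{"slide":[0,0,-35],"rotation":[0,0,0]},{"slide":[0,0,-35],"rotation":[0,0,0]},{"slide":[0,0,-35],"rotation":[0,0,0]},{"slide":[25,0,0],"rotation":[0,0,0]},{"slide":[25,0,0],"rotation":[0,0,0]},{"slide":[0,0,0],"rotation":[0,0,0]},{"slide":[0,0,0],"rotation":[0,0,0]}]}}

```text
time_s: 25.5
position: [515.6, 67.7, 250.0]
tool_rot: [0.622, 0.783, -0.0, 0.0]
wrist_force: [0.4, -0.2, -0.3]
gripper_width: 25.5
grip_force: 0.0
```

{"name": "step_arm", "arguments": {"moves": [{"slide":[30,9,0],"rotation":[0,0,0]},{"slide":[30,9,0],"rotation":[0,0,0]},{"slide":[30,9,0],"rotation":[0,0,0]},{"slide":[30,9,0],"rotation":[0,0,0]},{"slide":[20,9,0],"rotation":[0,0,0]},{"slide":[10,5,0],"rotation":[0,0,0]},{"slide":[0,0,0],"rotation":[0,0,0]},{"slide":[0,0,0],"rotation":[0,0,0]},{"slide":[0,0,0],"rotation":[0,0,0]},{"slide":[0,0,0],"rotation":[0,0,0]}]}}

```text
time_s: 26.5
position: [531.2, 223.3, 249.9]
tool_rot: [0.624, 0.782, -0.0, 0.0]
wrist_force: [-0.7, 0.6, -0.5]
gripper_width: 25.8
grip_force: 0.0
```

```bash
python3 st.py; python3 - <<'E'
from h import *
w=snap("wrist","w4")[0];s=snap("scene","s4")[0]
o=np.zeros((600,640,3),np.uint8);o[:400]=w[:,:,::-1];o[400:]=cv2.resize(s[140:290,140:520,::-1],(640,200));cv2.imwrite("pics/v4.png",o)
E
```

```text
26.5 [531.22 223.27 249.95] yaw x 102.82208535852511 z [ 0. -0. -1.] F [-0.69  0.64 -0.53] w 25.76601760963553
```

View pics/v4.png

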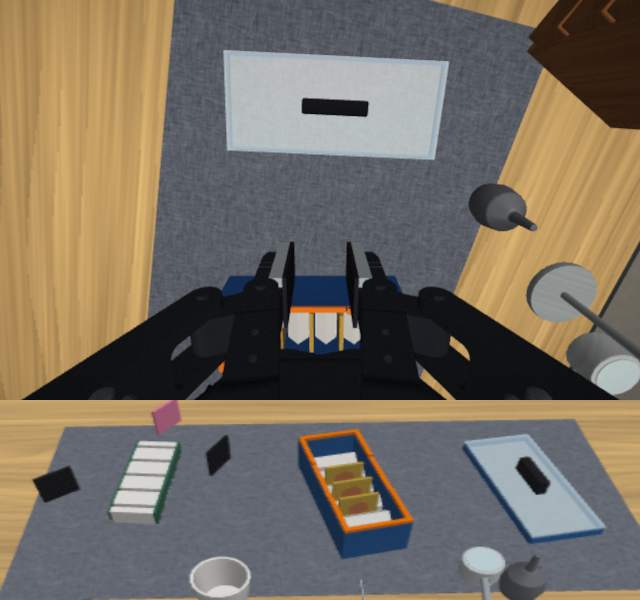

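The rack is empty and all three blanks stand in the tub. The lid is at (335,105) in the wrist view, with its handle at (335,107). Next I'll measure it.

```bash
cat > lid.py <<'E'
from h import *
import sys
im,*cam=load(sys.argv[1]);H=hsv(im);r0,r1,c0,c1=map(int,sys.argv[2:6])
roi=np.zeros(im.shape[:2],bool);roi[r0:r1,c0:c1]=1
l,s=big((H[...,2]>140)&(H[...,1]<130)&roi)
for z in (float(sys.argv[6]),): print("lid",s,rect(l,cam,z))
b,s=big((H[...,2]<50)&roi);print("handle",s,rect(b,cam,float(sys.argv[6])+30))
E
python3 lid.py w4 40 170 210 460 18
```

```text
lid [  223    50   226   110 20585] ((530.3865356445312, 295.662841796875), (246.63328552246094, 108.48358917236328), 10.198012351989746)
handle [302  99  66  17 957] ((530.2720947265625, 295.5848083496094), (68.19464111328125, 14.651323318481445), 10.21666145324707)
```

{"name": "step_arm", "arguments": {"moves": [{"slide":[0,0,0],"rotation":[0,0,-8]},{"slide":[0,0,0],"rotation":[0,0,-8]},{"slide":[0,0,0],"rotation":[0,0,-8]},{"slide":[0,0,0],"rotation":[0,0,-8]},{"slide":[0,0,0],"rotation":[0,0,-8]},{"slide":[0,0,0],"rotation":[0,0,-8]},{"slide":[0,0,0],"rotation":[0,0,-8]},{"slide":[0,0,0],"rotation":[0,0,-8]},{"slide":[0,0,0],"rotation":[0,0,-8]},{"slide":[0,0,0],"rotation":[0,0,-8]},{"slide":[0,0,0],"rotation":[0,0,-7.4]},{"slide":[0,0,0],"rotation":[0,0,0]}], "fingers": 0.45}}

```text
time_s: 27.8
position: [531.1, 224.3, 249.8]
tool_rot: [-0.09, 0.996, 0.0, -0.0]
wrist_force: [-0.2, 0.7, 0.1]
gripper_width: 47.3
grip_force: 0.0
```

{"name": "step_arm", "arguments": {"moves": [{"slide":[0,0,0],"rotation":[0,0,0]},{"slide":[0,0,0],"rotation":[0,0,0]}]}}

```text
time_s: 28.0
position: [531.1, 224.7, 250.0]
tool_rot: [-0.089, 0.996, -0.0, 0.0]
wrist_force: [0.9, -0.2, 0.0]
gripper_width: 46.8
grip_force: 0.0
```

```bash
python3 st.py 530.3 295.6 110; python3 -c "
from plant import telemetry;print(telemetry.observe()['qpos'])"
```

```text
28.0 [531.07 224.67 249.98] yaw x -169.8036224097799 z [ 0. -0. -1.] F [ 0.86 -0.22  0.02] w 46.775970834337045
tool delta [-11.78  69.99 139.96]
[ 0.08512631  0.63144276 -0.8746852   1.68991129  0.53988464  1.07959643
  0.79033922]
```

{"name": "step_arm", "arguments": {"moves": [{"slide":[-4,23,20],"rotation":[0,0,0]},{"slide":[-4,23,30],"rotation":[0,0,0]},{"slide":[-3.8,24,30],"rotation":[0,0,0]},{"slide":[0,0,30],"rotation":[0,0,0]},{"slide":[0,0,30],"rotation":[0,0,0]},{"slide":[0,0,0],"rotation":[0,0,0]},{"slide":[0,0,0],"rotation":[0,0,0]},{"slide":[0,0,0],"rotation":[0,0,0]}]}}

```text
time_s: 28.8
position: [531.0, 296.7, 111.8]
tool_rot: [-0.09, 0.996, 0.001, 0.001]
wrist_force: [0.7, 0.1, -0.0]
gripper_width: 46.7
grip_force: 0.0
```

```bash
python3 st.py 530.3 295.6 23; python3 - <<'E'
from h import *
from plant import telemetry;print(telemetry.observe()['qpos'])
a=snap("wrist","w5")[0];b=snap("scene","s5")
E
python3 lid.py s5 160 260 405 505 18
```

```text
28.8 [531.02 296.72 111.8 ] yaw x -169.707322370175 z [ 0.  0. -1.] F [ 0.71  0.07 -0.04] w 46.69872562290046
tool delta [ 1.15 -1.09 88.8 ]
[-0.11878927  0.82437144 -0.74189649  1.73351665  0.70764137  0.86841937
  0.57183129]
lid [ 416  166   84   77 2856] ((529.1613159179688, 296.5343322753906), (248.30772399902344, 109.383056640625), 10.082449913024902)
handle [447 183  19  28 275] ((542.92529296875, 288.3404846191406), (87.3009262084961, 29.277135848999023), 9.762933731079102)
```

Lid hasn't moved, so I'll grasp it.

{"name": "step_arm", "arguments": {"moves": [{"slide":[1,-0.8,20],"rotation":[0,0,0]},{"slide":[0,0,25],"rotation":[0,0,0]},{"slide":[0,0,20],"rotation":[0,0,0]},{"slide":[0,0,13],"rotation":[0,0,0]},{"slide":[0,0,9],"rotation":[0,0,0]},{"slide":[0,0,0],"rotation":[0,0,0]},{"slide":[0,0,0],"rotation":[0,0,0]}]}}

```text
time_s: 29.6
position: [529.6, 295.4, 23.7]
tool_rot: [-0.09, 0.996, 0.0, 0.001]
wrist_force: [1.2, -0.2, 0.1]
gripper_width: 47.0
grip_force: 0.0
```

{"name": "step_arm", "arguments": {"moves": [{"slide":[0,0,0],"rotation":[0,0,0]},{"slide":[0,0,0],"rotation":[0,0,0]},{"slide":[0,0,0],"rotation":[0,0,0]},{"slide":[0,0,0],"rotation":[0,0,0]},{"slide":[0,0,0],"rotation":[0,0,0]}], "fingers": 1, "squeeze": 60}}

```text
time_s: 30.1
position: [529.7, 295.5, 23.9]
tool_rot: [-0.09, 0.996, 0.0, 0.001]
wrist_force: [0.0, -0.1, 5.4]
gripper_width: 15.1
grip_force: 59.6
```

```bash
python3 st.py
```

```text
30.1 [529.7  295.51  23.92] yaw x -169.6653916499901 z [ 0.  0. -1.] F [ 0.05 -0.11  5.38] w 15.08249867485266
```

{"name": "step_arm", "arguments": {"moves": [{"slide":[0,0,-10],"rotation":[0,0,0]},{"slide":[0,0,-15],"rotation":[0,0,0]},{"slide":[0,0,-25],"rotation":[0,0,0]},{"slide":[0,0,-30],"rotation":[0,0,0]},{"slide":[0,0,-30],"rotation":[0,0,0]},{"slide":[0,0,-20],"rotation":[0,0,0]},{"slide":[0,0,0],"rotation":[0,0,-2.5]},{"slide":[0,0,0],"rotation":[0,0,0]},{"slide":[0,0,0],"rotation":[0,0,0]},{"slide":[0,0,0],"rotation":[0,0,0]}]}}

```text
time_s: 31.1
position: [528.9, 294.5, 152.6]
tool_rot: [-0.111, 0.994, -0.0, -0.0]
wrist_force: [0.0, 0.3, -1.8]
gripper_width: 15.0
grip_force: 58.6
```

```bash
python3 st.py 563.6 26.2 130; python3 - <<'E'
from h import *
from plant import telemetry;print(telemetry.observe()['qpos'])
E
```

```text
31.1 [528.87 294.49 152.57] yaw x -167.19957768423015 z [-0. -0. -1.] F [ 0.01  0.28 -1.76] w 15.008867714447021
tool delta [  25.56 -269.3    22.74]
[-0.08917587  0.7778336  -0.79233304  1.7088083   0.66386894  0.94560961
  0.64941986]
```

{"name": "step_arm", "arguments": {"moves": [{"slide":[2.5,-20,0],"rotation":[0,0,0]},{"slide":[2.5,-27,0],"rotation":[0,0,0]},{"slide":[2.5,-27,0],"rotation":[0,0,0]},{"slide":[2.5,-27,0],"rotation":[0,0,0]},{"slide":[2.5,-27,0],"rotation":[0,0,0]},{"slide":[2.5,-27,0],"rotation":[0,0,0]},{"slide":[2.5,-27,0],"rotation":[0,0,0]},{"slide":[2.5,-27,0],"rotation":[0,0,0]},{"slide":[2.5,-27,0],"rotation":[0,0,0]},{"slide":[2.5,-25,0],"rotation":[0,0,0]},{"slide":[0.6,-8,0],"rotation":[0,0,0]},{"slide":[0,0,0],"rotation":[0,0,0]}]}}

```text
time_s: 32.3
position: [563.9, 25.7, 152.4]
tool_rot: [-0.11, 0.994, -0.0, -0.0]
wrist_force: [-0.1, 1.0, -1.7]
gripper_width: 14.8
grip_force: 58.8
```

{"name": "step_arm", "arguments": {"moves": [{"slide":[0,0,10],"rotation":[0,0,0]},{"slide":[0,0,10],"rotation":[0,0,0]},{"slide":[0,0,0],"rotation":[0,0,0]},{"slide":[0,0,0],"rotation":[0,0,0]},{"slide":[0,0,0],"rotation":[0,0,0]}]}}

```text
time_s: 32.8
position: [564.1, 27.7, 133.0]
tool_rot: [-0.112, 0.994, 0.0, 0.0]
wrist_force: [0.6, -0.9, -2.2]
gripper_width: 14.7
grip_force: 58.8
```

```bash
python3 st.py 563.6 26.2 86.5; python3 - <<'E'
from h import *
a=snap("wrist","w6")[0];b=snap("scene","s6")[0]
o=np.zeros((600,640,3),np.uint8);o[:400]=a[:,:,::-1];o[400:]=cv2.resize(b[140:270,280:440,::-1],(246,200)).repeat(1,1) if 0 else 0
o[400:,:300]=cv2.resize(b[140:260,270:450,::-1],(300,200));cv2.imwrite("pics/v6.png",o)
E
```

```text
32.8 [564.09  27.7  133.01] yaw x -167.10582787479203 z [ 0.  0. -1.] F [ 0.6  -0.88 -2.21] w 14.694266963986253
tool delta [ 0.82 -1.36 46.51]
```

View pics/v6.png

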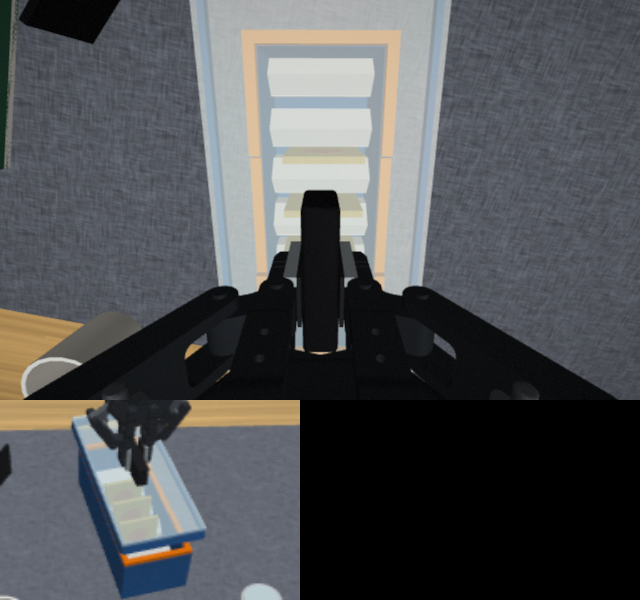

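The lid is held centred over the tub; in the wrist view the lid edges are at 190 and 450 and the rim at 242 and 400. I'm lowering it in stages.

{"name": "step_arm", "arguments": {"moves": [{"slide":[0.6,-1,10],"rotation":[0,0,0]},{"slide":[0,0,10],"rotation":[0,0,0]},{"slide":[0,0,10],"rotation":[0,0,0]},{"slide":[0,0,4],"rotation":[0,0,0]},{"slide":[0,0,4],"rotation":[0,0,0]},{"slide":[0,0,0],"rotation":[0,0,0]},{"slide":[0,0,0],"rotation":[0,0,0]}]}}

```text
time_s: 33.6
position: [563.9, 26.0, 95.0]
tool_rot: [-0.112, 0.994, 0.0, 0.0]
wrist_force: [0.6, -1.2, -1.6]
gripper_width: 14.7
grip_force: 58.8
```

```bash
python3 st.py 563.6 26.2 86.5
```

```text
33.6 [563.85  25.97  95.05] yaw x -167.15871084763597 z [ 0.  0. -1.] F [ 0.62 -1.15 -1.56] w 14.718771417026204
tool delta [0.2  0.28 8.55]
```

{"name": "step_arm", "arguments": {"moves": [{"slide":[0,0,3],"rotation":[0,0,0]},{"slide":[0,0,3],"rotation":[0,0,0]},{"slide":[0,0,2],"rotation":[0,0,0]},{"slide":[0,0,0],"rotation":[0,0,0]},{"slide":[0,0,0],"rotation":[0,0,0]}]}}

```text
time_s: 34.1
position: [563.6, 25.9, 86.9]
tool_rot: [-0.112, 0.994, 0.0, -0.0]
wrist_force: [0.0, 0.1, -2.1]
gripper_width: 14.6
grip_force: 58.8
```

{"name": "step_arm", "arguments": {"moves": [{"slide":[0,0,0.5],"rotation":[0,0,0]},{"slide":[0,0,0],"rotation":[0,0,0]},{"slide":[0,0,0],"rotation":[0,0,0]},{"slide":[0,0,0],"rotation":[0,0,0]},{"slide":[0,0,0],"rotation":[0,0,0]}], "fingers": 0.55}}

```text
time_s: 34.6
position: [563.7, 25.8, 86.5]
tool_rot: [-0.112, 0.994, -0.0, 0.0]
wrist_force: [-0.4, 0.5, -0.9]
gripper_width: 38.4
grip_force: 0.0
```

{"name": "step_arm", "arguments": {"moves": [{"slide":[0,0,-10],"rotation":[0,0,0]},{"slide":[0,0,-20],"rotation":[0,0,0]},{"slide":[0,0,-30],"rotation":[0,0,0]},{"slide":[0,0,-30],"rotation":[0,0,0]},{"slide":[0,0,-30],"rotation":[0,0,0]},{"slide":[20,0,-30],"rotation":[0,0,0]},{"slide":[0,0,0],"rotation":[0,0,0]},{"slide":[0,0,0],"rotation":[0,0,0]},{"slide":[0,0,0],"rotation":[0,0,0]}], "fingers": 1}}

```text
time_s: 35.5
position: [543.9, 20.9, 235.5]
tool_rot: [-0.112, 0.994, -0.0, -0.001]
wrist_force: [1.2, 0.0, -1.9]
gripper_width: 12.3
grip_force: 58.7
```

```bash
python3 st.py; python3 - <<'E'
from h import *
a=snap("wrist","w7")[0];b=snap("side","d7")[0];c=snap("scene","s7")[0]
o=np.zeros((600,640,3),np.uint8);o[:400]=a[:,:,::-1]
o[400:,:320]=cv2.resize(c[150:260,300:400,::-1],(320,200));o[400:,320:]=cv2.resize(b[130:230,230:390,::-1],(320,200));cv2.imwrite("pics/v7.png",o)
E
```

```text
35.5 [543.88  20.92 235.5 ] yaw x -167.17658090787782 z [-0. -0. -1.] F [ 1.2   0.01 -1.94] w 12.314350434472454
```

View pics/v7.png

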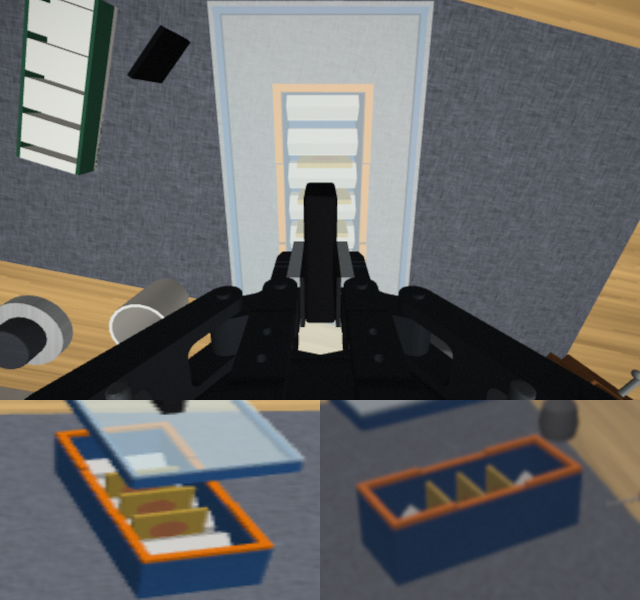

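My mistake: the fingers closed again while rising, so they re-gripped the handle and lifted the lid off the tub. The blanks and the seal are still fine in the crops. I'll work out where the lid sits in the grip from this view and lay it back down.

```bash
python3 - <<'E'
from h import *
from scipy.optimize import brentq
for n in("w6","w7"):
    im,*cam=load(n);g=cv2.GaussianBlur(im,(3,3),0)
    H=hsv(g)
    for row in(20,60,100,140):
        # lid skirt outer edges: bluish/light vs dark mat
        v=(H[row,:,2]>135)&(H[row,:,1]<140)
        k,l,s,c=cv2.connectedComponentsWithStats(cv2.morphologyEx(v.astype(np.uint8)[None],cv2.MORPH_CLOSE,np.ones((1,15))))
        xs=[(a[0],a[0]+a[2]-1) for a in s[1:] if a[2]>100]
        print(n,row,xs,end=" ")
        for a,b in xs:
            f=lambda z:np.linalg.norm(np.diff(ray([(a,row),(b,row)],*cam,z),axis=0))-108
            try:
                z=brentq(f,0,220);print("z",round(z,1),ray([((a+b)/2,row)],*cam,z)[0].round(1))
            except Exception as e: print(e)
E
```

```text
w6 20 [(np.int32(191), np.int32(448))] z 126.4 [459.9   2.1 126.4]
w6 60 [(np.int32(196), np.int32(444))] z 125.9 [474.9   5.7 125.9]
w6 100 [(np.int32(200), np.int32(440))] z 126.0 [491.1   9.5 126. ]
w6 140 [(np.int32(204), np.int32(436))] z 126.1 [508.4  13.4 126.1]
w7 20 [(np.int32(209), np.int32(431)), (np.int32(535), np.int32(639))] z 205.6 [434.1  -5.6 205.6]
z 9.7 [326.7 254.3   9.7]
w7 60 [(np.int32(212), np.int32(428))] z 206.4 [451.7  -1.6 206.4]
w7 100 [(np.int32(216), np.int32(425))] z 206.5 [470.2   2.9 206.5]
w7 140 [(np.int32(219), np.int32(421))] z 206.6 [490.1   7.2 206.6]
```

{"name": "step_arm", "arguments": {"moves": [{"slide":[-3,0,0],"rotation":[0,0,0]},{"slide":[-6,0,4],"rotation":[0,0,0]},{"slide":[-6,0,8],"rotation":[0,0,0]},{"slide":[-5,0,10],"rotation":[0,0,0]},{"slide":[0,0,12],"rotation":[0,0,0]},{"slide":[0,0,12],"rotation":[0,0,0]},{"slide":[0,0,12],"rotation":[0,0,0]},{"slide":[0,0,12],"rotation":[0,0,0]},{"slide":[0,0,10],"rotation":[0,0,0]},{"slide":[0,0,6],"rotation":[0,0,0]},{"slide":[0,0,3],"rotation":[0,0,0]},{"slide":[0,0,0],"rotation":[0,0,0]}]}}

```text
time_s: 36.85
position: [563.6, 25.9, 147.2]
tool_rot: [-0.112, 0.994, 0.0, -0.0]
wrist_force: [-0.6, 0.4, -1.8]
gripper_width: 12.2
grip_force: 58.7
```

```bash
python3 st.py 563.6 26 128; python3 - <<'E'
from h import *
im,*cam=snap("wrist","w8");H=hsv(cv2.GaussianBlur(im,(3,3),0));snap("scene","s8");snap("side","d8")
for row in(20,60,100,140):
    v=(H[row,:,2]>135)&(H[row,:,1]<140);x=np.where(v[120:520])[0]+120
    f=[ray([(x[0],row),(x[-1],row)],*cam,z) for z in(100,140,180)];d=[np.linalg.norm(a[0]-a[1]) for a in f]
    z=np.interp(-108,[-a for a in d],(100,140,180));print(row,x[0],x[-1],z,ray([((x[0]+x[-1])/2,row)],*cam,z)[0].round(1))
E
```

```text
36.85 [563.61  25.88 147.22] yaw x -167.15720818820768 z [-0.  0. -1.] F [-0.57  0.37 -1.8 ] w 12.244419918863919
tool delta [-0.02  0.12 19.22]
20 209 432 117.96703154953205 [ 4.54e+02 -4.00e-01  1.18e+02]
60 212 428 118.05601552147932 [471.5   3.3 118.1]
100 216 425 118.1499196314645 [490.    7.8 118.1]
140 219 421 118.25141306272067 [509.9  12.1 118.3]
```

{"name": "step_arm", "arguments": {"moves": [{"slide":[0,0,3],"rotation":[0,0,0]},{"slide":[0,0,6],"rotation":[0,0,0]},{"slide":[0,0,6],"rotation":[0,0,0]},{"slide":[0,0,6],"rotation":[0,0,0]},{"slide":[0,0,5],"rotation":[0,0,0]},{"slide":[0,0,3],"rotation":[0,0,0]},{"slide":[0,0,0],"rotation":[0,0,0]},{"slide":[0,0,0],"rotation":[0,0,0]}]}}

```text
time_s: 37.8
position: [563.7, 26.0, 118.4]
tool_rot: [-0.112, 0.994, 0.0, 0.0]
wrist_force: [0.1, -0.4, -1.4]
gripper_width: 12.1
grip_force: 58.7
```

{"name": "step_arm", "arguments": {"moves": [{"slide":[0,0,3],"rotation":[0,0,0]},{"slide":[0,0,3],"rotation":[0,0,0]},{"slide":[0,0,2],"rotation":[0,0,0]},{"slide":[0,0,0],"rotation":[0,0,0]},{"slide":[0,0,0],"rotation":[0,0,0]}]}}

```text
time_s: 38.3
position: [563.6, 25.9, 110.4]
tool_rot: [-0.112, 0.994, 0.0, -0.0]
wrist_force: [-0.4, -0.1, -1.6]
gripper_width: 12.4
grip_force: 58.7
```

```bash
python3 st.py; python3 - <<'E'
from h import *
b=snap("side","d9")[0];c=snap("scene","s9")[0]
o=np.zeros((400,800,3),np.uint8)
o[:,:400]=cv2.resize(c[150:260,300:410,::-1],(400,400),interpolation=2);o[50:350,400:]=cv2.resize(b[120:225,240:380,::-1],(400,300),interpolation=2);cv2.imwrite("pics/v9.png",o)
E
```

```text
38.3 [563.64  25.88 110.39] yaw x -167.16258059835548 z [-0.  0. -1.] F [-0.44 -0.06 -1.64] w 12.368060723211267
```

View pics/v9.png

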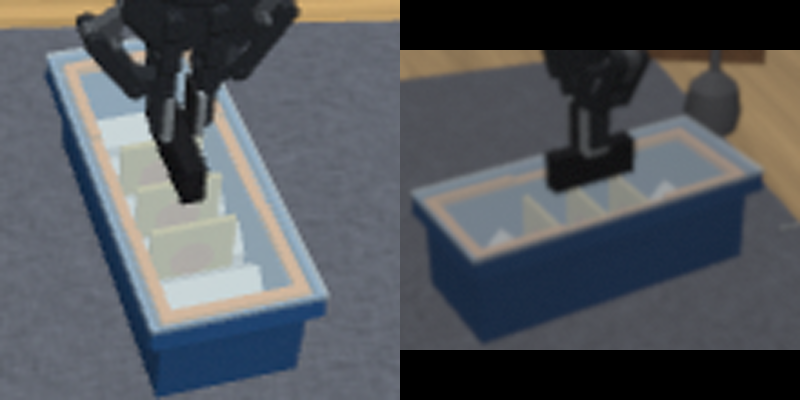

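The skirt is now round the rim on all sides; in the left crop the lid's near edge runs from (150,335) to (325,300). A couple more millimetres should set it on the seal.

{"name": "step_arm", "arguments": {"moves": [{"slide":[0,0,1],"rotation":[0,0,0]},{"slide":[0,0,0.7],"rotation":[0,0,0]},{"slide":[0,0,0],"rotation":[0,0,0]},{"slide":[0,0,0],"rotation":[0,0,0]}]}}

```text
time_s: 38.8
position: [563.6, 25.8, 108.7]
tool_rot: [-0.112, 0.994, -0.0, -0.0]
wrist_force: [-0.2, 0.0, -1.1]
gripper_width: 12.2
grip_force: 58.7
```

{"name": "step_arm", "arguments": {"moves": [{"slide":[0,0,0],"rotation":[0,0,0]},{"slide":[0,0,0],"rotation":[0,0,0]},{"slide":[0,0,0],"rotation":[0,0,0]},{"slide":[0,0,0],"rotation":[0,0,0]}], "fingers": 0.55}}

```text
time_s: 39.2
position: [563.8, 25.9, 108.9]
tool_rot: [-0.112, 0.994, -0.0, 0.0]
wrist_force: [-0.0, 0.8, 0.3]
gripper_width: 38.6
grip_force: 0.0
```

{"name": "step_arm", "arguments": {"moves": [{"slide":[0,0,-10],"rotation":[0,0,0]},{"slide":[0,0,-25],"rotation":[0,0,0]},{"slide":[0,0,-30],"rotation":[0,0,0]},{"slide":[0,0,-30],"rotation":[0,0,0]},{"slide":[0,0,-20],"rotation":[0,0,0]},{"slide":[0,0,0],"rotation":[0,0,0]},{"slide":[0,0,0],"rotation":[0,0,0]},{"slide":[0,0,0],"rotation":[0,0,0]}]}}

```text
time_s: 40.0
position: [563.0, 25.4, 222.9]
tool_rot: [-0.112, 0.994, -0.0, -0.001]
wrist_force: [-0.4, 0.0, -1.2]
gripper_width: 38.8
grip_force: 0.0
```

{"name": "step_arm", "arguments": {"moves": [{"slide":[-45,0,0],"rotation":[0,0,0]},{"slide":[-45,0,0],"rotation":[0,0,0]},{"slide":[-20,0,0],"rotation":[0,0,0]},{"slide":[0,0,0],"rotation":[0,0,0]},{"slide":[0,0,0],"rotation":[0,0,0]},{"slide":[0,0,0],"rotation":[0,0,0]}], "fingers": 1}}

```text
time_s: 40.6
position: [669.4, 49.8, 223.1]
tool_rot: [-0.112, 0.994, -0.0, -0.001]
wrist_force: [0.7, -0.1, -0.2]
gripper_width: -0.0
grip_force: 0.0
```

```bash
python3 st.py; python3 - <<'E'
from h import *
a=snap("wrist","w10")[0];b=snap("side","d10")[0];c=snap("scene","s10")[0]
o=np.zeros((600,640,3),np.uint8);o[:400]=a[:,:,::-1]
o[400:,:320]=cv2.resize(c[150:260,300:400,::-1],(320,200));o[400:,320:]=cv2.resize(b[130:230,230:390,::-1],(320,200));cv2.imwrite("pics/v10.png",o)
E
```

```text
40.6 [669.43  49.85 223.08] yaw x -167.1288051926215 z [-0. -0. -1.] F [ 0.67 -0.15 -0.16] w -0.0143865612625856
```

View pics/v10.png

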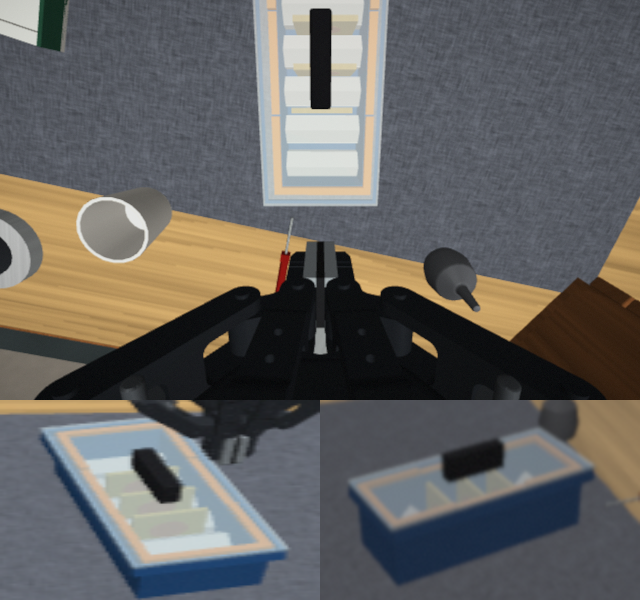

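The lid lies level and square on the seal and the gripper is clear of it. The bystanders haven't moved. I start the point pressing at corner0.

{"name": "step_arm", "arguments": {"moves": [{"slide":[2.8,21,15],"rotation":[0,0,0]},{"slide":[0,21.3,30],"rotation":[0,0,0]},{"slide":[0,0,30],"rotation":[0,0,0]},{"slide":[0,0,30],"rotation":[0,0,0]},{"slide":[0,0,20],"rotation":[0,0,0]},{"slide":[0,0,8],"rotation":[0,0,0]},{"slide":[0,0,0],"rotation":[0,0,0]},{"slide":[0,0,0],"rotation":[0,0,0]},{"slide":[0,0,0],"rotation":[0,0,0]}]}}

```text
time_s: 41.65
position: [659.7, 91.2, 92.3]
tool_rot: [-0.112, 0.994, 0.0, 0.001]
wrist_force: [0.5, 0.3, 0.1]
gripper_width: 0.3
grip_force: 0.0
```

```bash
python3 st.py 657.3 90.6 84
```

```text
41.65 [659.67  91.16  92.35] yaw x -167.17693796119917 z [ 0.  0. -1.] F [0.47 0.31 0.11] w 0.26649663458369577
tool delta [ 2.46 -0.02  8.34]
```

{"name": "step_arm", "arguments": {"moves": [{"slide":[1.2,0,5],"rotation":[0,0,0]},{"slide":[0,0,3],"rotation":[0,0,0]},{"slide":[0,0,1],"rotation":[0,0,0]},{"slide":[0,0,1],"rotation":[0,0,0]},{"slide":[0,0,1],"rotation":[0,0,0]},{"slide":[0,0,1],"rotation":[0,0,0]},{"slide":[0,0,0],"rotation":[0,0,0]},{"slide":[0,0,0],"rotation":[0,0,0]}]}}

```text
time_s: 42.45
position: [657.7, 90.7, 79.9]
tool_rot: [-0.112, 0.994, -0.0, 0.0]
wrist_force: [-2.4, -0.6, 6.5]
gripper_width: -0.3
grip_force: 3.4
```

{"name": "step_arm", "arguments": {"moves": [{"slide":[0,0,1],"rotation":[0,0,0]},{"slide":[0,0,0],"rotation":[0,0,0]},{"slide":[0,0,1],"rotation":[0,0,0]},{"slide":[0,0,0],"rotation":[0,0,0]}]}}

```text
time_s: 42.85
position: [657.7, 90.7, 78.4]
tool_rot: [-0.112, 0.994, -0.0, 0.0]
wrist_force: [-4.0, -1.7, 9.2]
gripper_width: -0.5
grip_force: 4.9
```

{"name": "step_arm", "arguments": {"moves": [{"slide":[0,0,1],"rotation":[0,0,0]},{"slide":[0,0,0],"rotation":[0,0,0]},{"slide":[0,0,1],"rotation":[0,0,0]},{"slide":[0,0,0],"rotation":[0,0,0]}]}}

```text
time_s: 43.25
position: [657.8, 90.8, 76.6]
tool_rot: [-0.112, 0.994, -0.0, 0.0]
wrist_force: [-3.0, -2.2, 10.4]
gripper_width: -0.0
grip_force: 5.3
```

{"name": "step_arm", "arguments": {"moves": [{"slide":[0,0,1],"rotation":[0,0,0]},{"slide":[0,0,0],"rotation":[0,0,0]},{"slide":[0,0,1],"rotation":[0,0,0]},{"slide":[0,0,0],"rotation":[0,0,0]}]}}

```text
time_s: 43.65
position: [657.8, 91.0, 74.8]
tool_rot: [-0.112, 0.994, -0.0, 0.001]
wrist_force: [-2.7, -0.8, 12.0]
gripper_width: 0.1
grip_force: 5.8
```

{"name": "step_arm", "arguments": {"moves": [{"slide":[0,0,0.7],"rotation":[0,0,0]},{"slide":[0,0,0],"rotation":[0,0,0]},{"slide":[0,0,0],"rotation":[0,0,0]}]}}

```text
time_s: 43.95
position: [657.9, 91.0, 74.7]
tool_rot: [-0.112, 0.994, -0.0, 0.001]
wrist_force: [-4.2, -1.7, 14.7]
gripper_width: -0.4
grip_force: 7.5
```

{"name": "step_arm", "arguments": {"moves": [{"slide":[0,0,0.7],"rotation":[0,0,0]},{"slide":[0,0,0],"rotation":[0,0,0]},{"slide":[0,0,0],"rotation":[0,0,0]}]}}

```text
time_s: 44.25
position: [657.9, 91.0, 74.6]
tool_rot: [-0.112, 0.994, -0.001, 0.001]
wrist_force: [-5.2, -1.9, 18.7]
gripper_width: -0.0
grip_force: 9.2
```

{"name": "step_arm", "arguments": {"moves": [{"slide":[0,0,-4],"rotation":[0,0,0]},{"slide":[0,0,-15],"rotation":[0,0,0]},{"slide":[0,0,0],"rotation":[0,0,0]},{"slide":[0,0,0],"rotation":[0,0,0]},{"slide":[0,-28,0],"rotation":[0,0,0]},{"slide":[0,-28,0],"rotation":[0,0,0]},{"slide":[0,-28,0],"rotation":[0,0,0]},{"slide":[0,0,0],"rotation":[0,0,0]},{"slide":[0,0,0],"rotation":[0,0,0]},{"slide":[0,0,0],"rotation":[0,0,0]}]}}

```text
time_s: 45.25
position: [675.8, 10.5, 90.2]
tool_rot: [-0.113, 0.994, 0.001, -0.0]
wrist_force: [0.2, 0.8, -0.3]
gripper_width: -0.2
grip_force: 0.0
```

```bash
python3 st.py 675.9 8.6 82
```

```text
45.25 [675.76  10.5   90.15] yaw x -167.06595940026523 z [-0.  0. -1.] F [ 0.19  0.82 -0.27] w -0.16622006958899788
tool delta [ 0.28 -1.89  8.15]
```

{"name": "step_arm", "arguments": {"moves": [{"slide":[0,-1.2,5],"rotation":[0,0,0]},{"slide":[0,0,3],"rotation":[0,0,0]},{"slide":[0,0,1],"rotation":[0,0,0]},{"slide":[0,0,1],"rotation":[0,0,0]},{"slide":[0,0,1],"rotation":[0,0,0]},{"slide":[0,0,1],"rotation":[0,0,0]},{"slide":[0,0,1],"rotation":[0,0,0]},{"slide":[0,0,0.5],"rotation":[0,0,0]},{"slide":[0,0,0.5],"rotation":[0,0,0]},{"slide":[0,0,0.5],"rotation":[0,0,0]},{"slide":[0,0,0.5],"rotation":[0,0,0]},{"slide":[0,0,0],"rotation":[0,0,0]}]}}

```text
time_s: 46.45
position: [676.5, 8.0, 76.9]
tool_rot: [-0.112, 0.994, -0.0, 0.0]
wrist_force: [-3.4, -0.2, 8.3]
gripper_width: 0.1
grip_force: 4.4
```

{"name": "step_arm", "arguments": {"moves": [{"slide":[0,0,0.5],"rotation":[0,0,0]},{"slide":[0,0,0.5],"rotation":[0,0,0]},{"slide":[0,0,0],"rotation":[0,0,0]},{"slide":[0,0,0],"rotation":[0,0,0]}]}}

```text
time_s: 46.85
position: [676.5, 8.0, 75.9]
tool_rot: [-0.112, 0.994, -0.0, 0.0]
wrist_force: [-2.9, 0.2, 9.5]
gripper_width: -0.1
grip_force: 4.4
```

{"name": "step_arm", "arguments": {"moves": [{"slide":[0,0,0.5],"rotation":[0,0,0]},{"slide":[0,0,0.5],"rotation":[0,0,0]},{"slide":[0,0,0.5],"rotation":[0,0,0]},{"slide":[0,0,0],"rotation":[0,0,0]},{"slide":[0,0,0],"rotation":[0,0,0]}]}}

```text
time_s: 47.35
position: [676.5, 8.0, 74.5]
tool_rot: [-0.112, 0.994, -0.0, 0.0]
wrist_force: [-2.3, 0.2, 9.0]
gripper_width: -0.3
grip_force: 4.6
```

{"name": "step_arm", "arguments": {"moves": [{"slide":[0,0,0.6],"rotation":[0,0,0]},{"slide":[0,0,0],"rotation":[0,0,0]},{"slide":[0,0,0],"rotation":[0,0,0]}]}}

```text
time_s: 47.65
position: [676.6, 8.0, 74.4]
tool_rot: [-0.112, 0.994, -0.0, 0.0]
wrist_force: [-5.0, -1.0, 11.9]
gripper_width: -0.1
grip_force: 6.0
```

{"name": "step_arm", "arguments": {"moves": [{"slide":[0,0,0.8],"rotation":[0,0,0]},{"slide":[0,0,0.4],"rotation":[0,0,0]},{"slide":[0,0,0],"rotation":[0,0,0]}]}}

```text
time_s: 47.95
position: [676.6, 8.0, 74.3]
tool_rot: [-0.112, 0.994, -0.0, 0.0]
wrist_force: [-6.0, -1.8, 18.4]
gripper_width: -0.1
grip_force: 9.0
```

{"name": "step_arm", "arguments": {"moves": [{"slide":[0,0,-4],"rotation":[0,0,0]},{"slide":[0,0,-20],"rotation":[0,0,0]},{"slide":[0,0,0],"rotation":[0,0,0]},{"slide":[35,0,0],"rotation":[0,0,0]},{"slide":[35,0,0],"rotation":[0,0,0]},{"slide":[35,0,0],"rotation":[0,0,0]},{"slide":[35,0,0],"rotation":[0,0,0]},{"slide":[35,0,0],"rotation":[0,0,0]},{"slide":[35,0,0],"rotation":[0,0,0]},{"slide":[0,0,0],"rotation":[0,0,0]},{"slide":[0,0,0],"rotation":[0,0,0]},{"slide":[0,0,0],"rotation":[0,0,0]}]}}

```text
time_s: 49.15
position: [473.6, -38.6, 95.4]
tool_rot: [-0.112, 0.994, 0.0, 0.001]
wrist_force: [0.3, 1.0, -0.2]
gripper_width: -0.2
grip_force: 0.0
```

```bash
python3 st.py 471.1 -37.9 82; python3 -c "
from plant import telemetry;print(telemetry.observe()['qpos'])"
```

```text
49.15 [473.65 -38.63  95.39] yaw x -167.17603068501904 z [ 0.  0. -1.] F [ 0.31  1.02 -0.25] w -0.15814142567009984
tool delta [ 2.36  1.27 13.38]
[ 0.5203171   0.71843645 -0.7519049   2.10471871  0.84162015  0.64621851
  0.97355303]
```

{"name": "step_arm", "arguments": {"moves": [{"slide":[1.5,0.8,7],"rotation":[0,0,0]},{"slide":[0,0,5],"rotation":[0,0,0]},{"slide":[0,0,1],"rotation":[0,0,0]},{"slide":[0,0,1],"rotation":[0,0,0]},{"slide":[0,0,1],"rotation":[0,0,0]},{"slide":[0,0,1],"rotation":[0,0,0]},{"slide":[0,0,1],"rotation":[0,0,0]},{"slide":[0,0,0.5],"rotation":[0,0,0]},{"slide":[0,0,0.5],"rotation":[0,0,0]},{"slide":[0,0,0.5],"rotation":[0,0,0]},{"slide":[0,0,0],"rotation":[0,0,0]}]}}

```text
time_s: 50.25
position: [470.2, -38.5, 77.4]
tool_rot: [-0.112, 0.994, -0.0, 0.0]
wrist_force: [-2.1, -0.0, 10.2]
gripper_width: 0.1
grip_force: 5.2
```

{"name": "step_arm", "arguments": {"moves": [{"slide":[0,0,0.5],"rotation":[0,0,0]},{"slide":[0,0,0.5],"rotation":[0,0,0]},{"slide":[0,0,0.5],"rotation":[0,0,0]},{"slide":[0,0,0],"rotation":[0,0,0]}]}}

```text
time_s: 50.65
position: [470.1, -38.6, 75.9]
tool_rot: [-0.112, 0.994, -0.0, 0.0]
wrist_force: [-3.1, -0.6, 11.6]
gripper_width: 0.0
grip_force: 5.7
```

{"name": "step_arm", "arguments": {"moves": [{"slide":[0,0,0.5],"rotation":[0,0,0]},{"slide":[0,0,0.5],"rotation":[0,0,0]},{"slide":[0,0,0.5],"rotation":[0,0,0]},{"slide":[0,0,0],"rotation":[0,0,0]},{"slide":[0,0,0],"rotation":[0,0,0]}]}}

```text
time_s: 51.15
position: [470.1, -38.7, 74.5]
tool_rot: [-0.112, 0.994, -0.001, 0.0]
wrist_force: [-3.6, -0.8, 11.7]
gripper_width: 0.2
grip_force: 6.2
```

{"name": "step_arm", "arguments": {"moves": [{"slide":[0,0,0.6],"rotation":[0,0,0]},{"slide":[0,0,0],"rotation":[0,0,0]},{"slide":[0,0,0],"rotation":[0,0,0]}]}}

```text
time_s: 51.45
position: [470.1, -38.7, 74.3]
tool_rot: [-0.112, 0.994, -0.001, 0.0]
wrist_force: [-3.5, -1.0, 16.9]
gripper_width: 0.3
grip_force: 8.5
```

{"name": "step_arm", "arguments": {"moves": [{"slide":[0,0,0.4],"rotation":[0,0,0]},{"slide":[0,0,0],"rotation":[0,0,0]}]}}

```text
time_s: 51.65
position: [470.1, -38.7, 74.2]
tool_rot: [-0.112, 0.994, -0.001, 0.0]
wrist_force: [-5.0, -0.9, 20.2]
gripper_width: -0.2
grip_force: 10.4
```

{"name": "step_arm", "arguments": {"moves": [{"slide":[0,0,-4],"rotation":[0,0,0]},{"slide":[0,0,-18],"rotation":[0,0,0]},{"slide":[0,0,0],"rotation":[0,0,0]},{"slide":[0,28,0],"rotation":[0,0,0]},{"slide":[0,28,0],"rotation":[0,0,0]},{"slide":[0,28,0],"rotation":[0,0,0]},{"slide":[0,0,0],"rotation":[0,0,0]},{"slide":[0,0,0],"rotation":[0,0,0]},{"slide":[0,0,0],"rotation":[0,0,0]}]}}

```text
time_s: 52.55
position: [451.5, 42.1, 94.1]
tool_rot: [-0.111, 0.994, -0.0, -0.0]
wrist_force: [-0.6, -1.3, 0.6]
gripper_width: -0.1
grip_force: 0.0
```

```bash
python3 st.py 452.5 44 82
```

```text
52.55 [451.5   42.11  94.14] yaw x -167.24155131031858 z [-0. -0. -1.] F [-0.61 -1.28  0.64] w -0.054515289673387916
tool delta [-1.4   1.63 12.14]
```

{"name": "step_arm", "arguments": {"moves": [{"slide":[-0.8,1,6],"rotation":[0,0,0]},{"slide":[0,0,5],"rotation":[0,0,0]},{"slide":[0,0,1],"rotation":[0,0,0]},{"slide":[0,0,1],"rotation":[0,0,0]},{"slide":[0,0,1],"rotation":[0,0,0]},{"slide":[0,0,1],"rotation":[0,0,0]},{"slide":[0,0,1],"rotation":[0,0,0]},{"slide":[0,0,0.5],"rotation":[0,0,0]},{"slide":[0,0,0.5],"rotation":[0,0,0]},{"slide":[0,0,0.5],"rotation":[0,0,0]},{"slide":[0,0,0],"rotation":[0,0,0]}]}}

```text
time_s: 53.65
position: [452.0, 44.4, 77.7]
tool_rot: [-0.112, 0.994, -0.0, 0.0]
wrist_force: [-2.7, -0.5, 9.1]
gripper_width: 0.3
grip_force: 4.3
```

{"name": "step_arm", "arguments": {"moves": [{"slide":[0,0,0.5],"rotation":[0,0,0]},{"slide":[0,0,0.5],"rotation":[0,0,0]},{"slide":[0,0,0.5],"rotation":[0,0,0]},{"slide":[0,0,0],"rotation":[0,0,0]}]}}

```text
time_s: 54.05
position: [451.9, 44.4, 76.3]
tool_rot: [-0.112, 0.994, -0.0, 0.0]
wrist_force: [-1.8, -1.2, 9.2]
gripper_width: 0.1
grip_force: 4.9
```

{"name": "step_arm", "arguments": {"moves": [{"slide":[0,0,0.5],"rotation":[0,0,0]},{"slide":[0,0,0.5],"rotation":[0,0,0]},{"slide":[0,0,0.5],"rotation":[0,0,0]},{"slide":[0,0,0],"rotation":[0,0,0]},{"slide":[0,0,0],"rotation":[0,0,0]}]}}

```text
time_s: 54.55
position: [451.9, 44.3, 74.8]
tool_rot: [-0.112, 0.994, -0.0, 0.0]
wrist_force: [-2.4, -0.7, 10.6]
gripper_width: 0.1
grip_force: 5.2
```

{"name": "step_arm", "arguments": {"moves": [{"slide":[0,0,0.6],"rotation":[0,0,0]},{"slide":[0,0,0.3],"rotation":[0,0,0]},{"slide":[0,0,0],"rotation":[0,0,0]}]}}

```text
time_s: 54.85
position: [451.9, 44.3, 74.2]
tool_rot: [-0.112, 0.994, -0.001, 0.0]
wrist_force: [-3.8, -0.7, 15.1]
gripper_width: -0.0
grip_force: 7.6
```

{"name": "step_arm", "arguments": {"moves": [{"slide":[0,0,0.5],"rotation":[0,0,0]},{"slide":[0,0,0],"rotation":[0,0,0]}]}}

```text
time_s: 55.05
position: [451.9, 44.3, 74.1]
tool_rot: [-0.112, 0.994, -0.001, 0.001]
wrist_force: [-5.3, -1.5, 20.5]
gripper_width: 0.1
grip_force: 10.4
```

{"name": "step_arm", "arguments": {"moves": [{"slide":[0,0,-4],"rotation":[0,0,0]},{"slide":[0,0,-18],"rotation":[0,0,0]},{"slide":[0,0,0],"rotation":[0,0,0]},{"slide":[-35,0,0],"rotation":[0,0,0]},{"slide":[-35,0,0],"rotation":[0,0,0]},{"slide":[-35,0,0],"rotation":[0,0,0]},{"slide":[0,0,0],"rotation":[0,0,0]},{"slide":[0,0,0],"rotation":[0,0,0]},{"slide":[0,0,0],"rotation":[0,0,0]}]}}

```text
time_s: 55.95
position: [552.9, 67.3, 94.0]
tool_rot: [-0.112, 0.994, -0.0, -0.001]
wrist_force: [-0.0, -0.1, 0.3]
gripper_width: -0.2
grip_force: 0.0
```

```bash
python3 st.py 554.9 67.3 82
```

```text
55.95 [552.89  67.27  93.97] yaw x -167.13547164765328 z [-0. -0. -1.] F [-0.02 -0.1   0.31] w -0.17207935306727587
tool delta [-1.99 -0.41 11.97]
```

{"name": "step_arm", "arguments": {"moves": [{"slide":[-1,0,6],"rotation":[0,0,0]},{"slide":[0,0,5],"rotation":[0,0,0]},{"slide":[0,0,2],"rotation":[0,0,0]},{"slide":[0,0,2],"rotation":[0,0,0]},{"slide":[0,0,1],"rotation":[0,0,0]},{"slide":[0,0,1],"rotation":[0,0,0]},{"slide":[0,0,0.5],"rotation":[0,0,0]},{"slide":[0,0,0.5],"rotation":[0,0,0]},{"slide":[0,0,0],"rotation":[0,0,0]}]}}

```text
time_s: 56.85
position: [555.5, 68.0, 77.0]
tool_rot: [-0.112, 0.994, -0.0, 0.0]
wrist_force: [-1.0, -0.6, 2.5]
gripper_width: -0.3
grip_force: 1.6
```

{"name": "step_arm", "arguments": {"moves": [{"slide":[0,0,0.5],"rotation":[0,0,0]},{"slide":[0,0,0.5],"rotation":[0,0,0]},{"slide":[0,0,0.5],"rotation":[0,0,0]},{"slide":[0,0,0],"rotation":[0,0,0]}]}}

```text
time_s: 57.25
position: [555.5, 68.0, 76.0]
tool_rot: [-0.112, 0.994, -0.0, 0.0]
wrist_force: [-2.2, -0.8, 8.6]
gripper_width: 0.1
grip_force: 4.4
```

{"name": "step_arm", "arguments": {"moves": [{"slide":[0,0,0.5],"rotation":[0,0,0]},{"slide":[0,0,0.5],"rotation":[0,0,0]},{"slide":[0,0,0],"rotation":[0,0,0]}]}}

```text
time_s: 57.55
position: [555.5, 68.0, 75.1]
tool_rot: [-0.112, 0.994, -0.0, 0.0]
wrist_force: [-2.1, -1.2, 9.4]
gripper_width: -0.0
grip_force: 4.6
```

{"name": "step_arm", "arguments": {"moves": [{"slide":[0,0,0.5],"rotation":[0,0,0]},{"slide":[0,0,0.5],"rotation":[0,0,0]},{"slide":[0,0,0.5],"rotation":[0,0,0]},{"slide":[0,0,0],"rotation":[0,0,0]}]}}

```text
time_s: 57.95
position: [555.6, 68.1, 74.4]
tool_rot: [-0.112, 0.994, -0.001, 0.001]
wrist_force: [-4.1, -1.6, 15.6]
gripper_width: 0.0
grip_force: 8.1
```

{"name": "step_arm", "arguments": {"moves": [{"slide":[0,0,0.5],"rotation":[0,0,0]},{"slide":[0,0,0],"rotation":[0,0,0]},{"slide":[0,0,0],"rotation":[0,0,0]}]}}

```text
time_s: 58.25
position: [555.6, 68.1, 74.3]
tool_rot: [-0.112, 0.994, -0.001, 0.001]
wrist_force: [-4.9, -2.2, 20.0]
gripper_width: -0.2
grip_force: 9.8
```

{"name": "step_arm", "arguments": {"moves": [{"slide":[0,0,-5],"rotation":[0,0,0]},{"slide":[0,0,-25],"rotation":[0,0,0]},{"slide":[0,0,-30],"rotation":[0,0,0]},{"slide":[0,0,0],"rotation":[0,0,0]},{"slide":[0,-28,0],"rotation":[0,0,0]},{"slide":[0,-28,0],"rotation":[0,0,0]},{"slide":[0,-28,0],"rotation":[0,0,0]},{"slide":[0,0,0],"rotation":[0,0,0]},{"slide":[0,0,20],"rotation":[0,0,0]},{"slide":[0,0,20],"rotation":[0,0,0]},{"slide":[0,0,0],"rotation":[0,0,0]},{"slide":[0,0,0],"rotation":[0,0,0]}]}}

```text
time_s: 59.45
position: [573.7, -13.3, 91.9]
tool_rot: [-0.112, 0.994, 0.0, -0.0]
wrist_force: [0.2, 0.3, 0.2]
gripper_width: -0.1
grip_force: 0.0
```

```bash
python3 st.py 573.5 -14.7 82
```

```text
59.45 [573.71 -13.31  91.88] yaw x -167.11803304916995 z [-0.  0. -1.] F [0.17 0.33 0.18] w -0.11433707463901852
tool delta [ 0.51 -1.31  9.88]
```

{"name": "step_arm", "arguments": {"moves": [{"slide":[0.3,-0.8,5],"rotation":[0,0,0]},{"slide":[0,0,4],"rotation":[0,0,0]},{"slide":[0,0,2],"rotation":[0,0,0]},{"slide":[0,0,2],"rotation":[0,0,0]},{"slide":[0,0,1],"rotation":[0,0,0]},{"slide":[0,0,0.5],"rotation":[0,0,0]},{"slide":[0,0,0.5],"rotation":[0,0,0]},{"slide":[0,0,0.5],"rotation":[0,0,0]},{"slide":[0,0,0.5],"rotation":[0,0,0]},{"slide":[0,0,0],"rotation":[0,0,0]}]}}

```text
time_s: 60.45
position: [574.1, -14.8, 76.9]
tool_rot: [-0.112, 0.994, -0.0, 0.0]
wrist_force: [-1.6, -0.2, 5.6]
gripper_width: 0.3
grip_force: 3.2
```

{"name": "step_arm", "arguments": {"moves": [{"slide":[0,0,0.5],"rotation":[0,0,0]},{"slide":[0,0,0.5],"rotation":[0,0,0]},{"slide":[0,0,0.5],"rotation":[0,0,0]},{"slide":[0,0,0],"rotation":[0,0,0]}]}}

```text
time_s: 60.85
position: [574.2, -14.8, 75.6]
tool_rot: [-0.112, 0.994, -0.0, 0.0]
wrist_force: [-2.4, -0.5, 7.3]
gripper_width: 0.1
grip_force: 3.8
```

{"name": "step_arm", "arguments": {"moves": [{"slide":[0,0,0.5],"rotation":[0,0,0]},{"slide":[0,0,0.5],"rotation":[0,0,0]},{"slide":[0,0,0],"rotation":[0,0,0]}]}}

```text
time_s: 61.15
position: [574.2, -14.9, 74.6]
tool_rot: [-0.112, 0.994, -0.0, 0.0]
wrist_force: [-2.5, -0.2, 7.8]
gripper_width: -0.0
grip_force: 4.0
```

{"name": "step_arm", "arguments": {"moves": [{"slide":[0,0,0.5],"rotation":[0,0,0]},{"slide":[0,0,0.5],"rotation":[0,0,0]},{"slide":[0,0,0.3],"rotation":[0,0,0]},{"slide":[0,0,0],"rotation":[0,0,0]}]}}

```text
time_s: 61.55
position: [574.2, -14.9, 74.3]
tool_rot: [-0.112, 0.994, -0.001, 0.0]
wrist_force: [-3.8, -0.2, 15.1]
gripper_width: 0.3
grip_force: 7.9
```

{"name": "step_arm", "arguments": {"moves": [{"slide":[0,0,0.4],"rotation":[0,0,0]},{"slide":[0,0,0],"rotation":[0,0,0]},{"slide":[0,0,0],"rotation":[0,0,0]}]}}

```text
time_s: 61.85
position: [574.2, -14.9, 74.2]
tool_rot: [-0.112, 0.994, -0.001, 0.001]
wrist_force: [-5.1, -1.9, 18.2]
gripper_width: -0.1
grip_force: 9.2
```

All six points have reached their stop. Corner0 stopped 0.4 mm higher than the others, possibly because the lid was tilted then, so I'll re-check it.

{"name": "step_arm", "arguments": {"moves": [{"slide":[0,0,-5],"rotation":[0,0,0]},{"slide":[0,0,-25],"rotation":[0,0,0]},{"slide":[0,0,-30],"rotation":[0,0,0]},{"slide":[-35,0,0],"rotation":[0,0,0]},{"slide":[-35,0,0],"rotation":[0,0,0]},{"slide":[-35,28,0],"rotation":[0,0,0]},{"slide":[0,28,0],"rotation":[0,0,0]},{"slide":[0,28,10],"rotation":[0,0,0]},{"slide":[0,0,20],"rotation":[0,0,0]},{"slide":[0,0,10],"rotation":[0,0,0]},{"slide":[0,0,0],"rotation":[0,0,0]},{"slide":[0,0,0],"rotation":[0,0,0]}]}}

```text
time_s: 63.05
position: [658.0, 89.3, 91.9]
tool_rot: [-0.111, 0.994, -0.0, -0.0]
wrist_force: [0.5, -0.7, 0.7]
gripper_width: 0.1
grip_force: 0.0
```

```bash
python3 st.py 657.3 90.6 76
```

```text
63.05 [658.02  89.28  91.93] yaw x -167.25834952649737 z [ 0. -0. -1.] F [ 0.48 -0.71  0.7 ] w 0.08940417278306653
tool delta [ 0.41  1.45 15.93]
```

{"name": "step_arm", "arguments": {"moves": [{"slide":[0,1,6],"rotation":[0,0,0]},{"slide":[0,0,5],"rotation":[0,0,0]},{"slide":[0,0,3],"rotation":[0,0,0]},{"slide":[0,0,1],"rotation":[0,0,0]},{"slide":[0,0,1],"rotation":[0,0,0]},{"slide":[0,0,1],"rotation":[0,0,0]},{"slide":[0,0,0],"rotation":[0,0,0]},{"slide":[0,0,0],"rotation":[0,0,0]}]}}

```text
time_s: 63.85
position: [657.5, 91.5, 75.0]
tool_rot: [-0.112, 0.994, 0.0, 0.0]
wrist_force: [0.1, 1.0, 0.2]
gripper_width: 0.4
grip_force: 0.0
```

{"name": "step_arm", "arguments": {"moves": [{"slide":[0,0,1],"rotation":[0,0,0]},{"slide":[0,0,0.5],"rotation":[0,0,0]},{"slide":[0,0,0],"rotation":[0,0,0]},{"slide":[0,0,0],"rotation":[0,0,0]}]}}

```text
time_s: 64.25
position: [657.7, 91.5, 74.3]
tool_rot: [-0.112, 0.994, -0.0, 0.0]
wrist_force: [-1.4, -1.2, 4.4]
gripper_width: -0.0
grip_force: 2.6
```

{"name": "step_arm", "arguments": {"moves": [{"slide":[0,0,1],"rotation":[0,0,0]},{"slide":[0,0,1],"rotation":[0,0,0]},{"slide":[0,0,0],"rotation":[0,0,0]},{"slide":[0,0,0],"rotation":[0,0,0]}]}}

```text
time_s: 64.65
position: [657.7, 91.6, 74.1]
tool_rot: [-0.112, 0.994, -0.0, 0.001]
wrist_force: [-4.1, -2.2, 15.1]
gripper_width: -0.3
grip_force: 7.7
```

{"name": "step_arm", "arguments": {"moves": [{"slide":[0,0,-5],"rotation":[0,0,0]},{"slide":[0,0,-25],"rotation":[0,0,0]},{"slide":[0,0,-35],"rotation":[0,0,0]},{"slide":[-35,0,-35],"rotation":[0,0,0]},{"slide":[-15,0,-35],"rotation":[0,0,0]},{"slide":[0,0,0],"rotation":[0,0,0]},{"slide":[0,0,0],"rotation":[0,0,0]},{"slide":[0,0,0],"rotation":[0,0,0]}]}}

```text
time_s: 65.45
position: [705.0, 102.0, 205.0]
tool_rot: [-0.112, 0.994, -0.0, -0.001]
wrist_force: [0.2, 0.5, 0.5]
gripper_width: 0.0
grip_force: 0.0
```

```bash
python3 st.py; python3 - <<'E'
from h import *
a=snap("wrist","w11")[0];b=snap("side","d11")[0];c=snap("scene","s11")[0]
o=np.zeros((600,800,3),np.uint8)
o[:300,:400]=cv2.resize(c[130:310,150:500,::-1],(400,300));o[:300,400:]=cv2.resize(b[120:230,230:390,::-1],(400,300));o[300:,:480]=cv2.resize(a[:,:,::-1],(480,300));cv2.imwrite("pics/v11.png",o)
E
```

```text
65.45 [705.05 101.95 205.01] yaw x -167.13833511085616 z [-0. -0. -1.] F [0.19 0.52 0.46] w 0.0004404589683644208
```

View pics/v11.png

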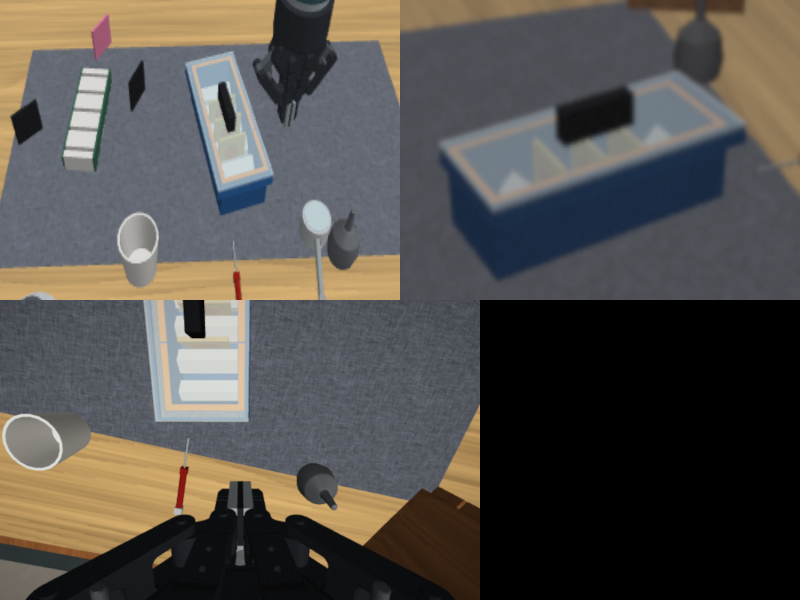

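The lid is level and fully down all round, with the blanks inside. The rack is empty, nothing else has been disturbed, and the robot is clear, so I'm handing the job in.

```bash
python3 -c "
from plant import r
print(r.close_job())"
```

```text
the job is handed in; nothing more can be done
None
```

All three brass blanks stand in their own slots in the tub, and the lid was pressed home at all six seal points at about 20 N or less. After first laying the lid I re-gripped and lifted it by mistake, then laid it back before any pressing; the job is handed in.

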